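Press a cassette's stopper home with bench-mounted locking pliers, then release them

ROBOT

A 7-joint arm with a two-finger parallel gripper is mounted at the origin on a cart in front of the work surface, level with it; the furniture and walls round the work are solid. World frame = base frame: x ahead of the robot, y to its left, z up, the work surface at z = 0. Lengths are in m, angles in rad, forces in N, time in s.
With the tool pointing down it reaches from about 0.4 to 0.875 m from the base axis. Payload 19.3 kg.
Tool frame: the origin (TCP) lies at the very end of the fingers, on their centre line; the grasp point (between the pads) lies 19 mm behind it; z points along the fingers, y is the direction in which the jaws open and shut (so a half turn about z gives the same grasp; the last joint's range is limited). The gripper opens to 85 mm and grips with 20 to 120 N. Pads are 22 mm wide; open, the fingers measure 114 mm over their backs; the gripper's body (76 mm by 85 mm) begins 54 mm behind the grasp point. The pads swing forward as they close: fully open they stand 13 mm farther back than shut.
Start: joints at [-1.181, 0.521, -0.036, 1.599, 0.021, 1.021, -0.113], TCP at [0.277, 0.56, 0.231] pointing down, gripper open.
Joint ranges: [-2.91, 2.91], [-0.3, 2.13], [-1.5, 1.42], [0.17, 2.43], [-1.26, 4.41], [0.16, 1.93], [-2.52, 2.52]. Speed limits (rad/s): [1.89, 1.89, 2.39, 2.39, 3.01, 3.01, 3.01].

INTERFACE

Orientations are given as [roll, pitch, yaw] about the fixed x, y, z axes, in that order (R = Rz(yaw) Ry(pitch) Rx(roll)).
In Python, from workcell import bot gives the robot as it stands.
- The arm moves only by the tool carry_out, never from a script. Its argument "targets" is a list of rows, each a list of 7 numbers: the shift along the tool's x, y, z in mm, then the turn, a rotation vector about the tool's x, y, z in units of 6 degrees (1.0 is 6 degrees), then the closure in counts, from 0 (fully open) to 255 (shut). A call has 1 to 5 rows; each row shifts and turns the commanded pose from where the row before left it, along the tool's axes as they then stand; what a row does not reach is not made up. A row lasts 1/12 s, in which the tool goes at most 41.7 mm and 7.16 degrees, less where a joint would pass 70% of its speed; a pose out of reach is approached as far as the arm can. A call is refused whole if a number of a shift passes 41.7 or a number of a turn 1, either way. A call with a gripper value outside its range is refused whole. The fingers move at their own pace and stop on an object; "force" is the grip in N (left out, the last holds). Time passes only in rows, so rows that do not move let the fingers close. It gives the time, the measured TCP pose, the force and the opening at its end, in the units of the state.
- bot.observe(): the state, without advancing time (a new reading comes with each control period).
- bot.grab_frame(name): name is "side" or "top" or "wrist"; returns a dict with "color" (420x560x3 uint8, red, green, blue), "z_map" (420x560 float32, m along the optical axis (not along the pixel's ray), 0 where there is no reading), "K" (3x3 intrinsics, pixels), "cam_to_world" (4x4, takes a point from camera to world coordinates); the wrist camera has in their place "T_tool_cam" (4x4, takes a point from camera to tool coordinates, whose origin is the TCP and whose axes are the flange's). Camera axes: x right, y down, z forward; pixel columns grow to the right and rows downward; lengths in m; the calibration is good to about 2 mm. A picture is of the moment at which its call begins: read the wrist's pose just before it.
- bot.job_done(): hands the job in, once; it reports no verdict.
The state is a dict: "clock": time; "qpos": joint angles; "qd": joint speeds; "joint_efforts": joint torques, N m; "position": TCP position; "tool_rot": TCP orientation; "force": force on the tool from outside, world axes, zero at the start; "moment": the same for the moment, N m; "grip_width": finger opening in m.
Only numpy, scipy, OpenCV 4.12 (cv2) and the standard library are available. Lean on these libraries where they do the work, as an engineer would, in place of code of your own. Each camera call takes 0.05 s, during which the arm holds its last target. There are 200 camera calls.

TASK

Press the stopper of the blue cassette home with the bench-mounted locking pliers: stand the cassette upright in their open jaws, pushed home against the throat stop with a light but definite push (5 to 15 N, never over 25 N), white stopper facing the moving pad, and squeeze the handles together until they lock over centre and stay shut when you let go. Then push the red release lever over towards the moving handle so that the pliers spring open, and leave the cassette standing there. Be gentle with the pliers (never over 60 N on both handles together), let only them press the stopper, and leave the other things on the desk alone.

Things in the scene. Friction and masses are not known exactly. Their poses are not given: they have to be found in the camera images.
- clamp: Locking pliers bolted flat on a grey base plate (90 x 150 x 8 mm) fixed to the desk. Origin on the desk under the pliers; +y points along them to the jaws, handles reach to -y, jaws and handles close along x. Steel pivot housing x -23 to 19, y -68 to 2, top z 44 mm with bolt heads. Nothing but the desk is under the handles beyond y -68.
- anvil (a point): Centre of the face of the fixed anvil, an upright wall on the +x side of the jaws (clamp frame x 18, y 28 to 80, top z 42 mm). The nest floor between anvil and pad is the bare base plate, z 8 mm, open above and at +y.
- throat_stop: Upright bracket with a screw-set stop plate in front of it (34 mm wide in x, top z 42 mm) that closes the nest towards the handles. Origin at clamp frame x 3, y 32, z 25 mm, fixed to the clamp; the face of the plate is set anywhere from 4 mm behind to 4 mm in front of it (along y), differently each time, and holds there. Push the cassette against it by feel, 5 to 15 N.
- pad_face (a point): Centre of the round moving pad's face (20 mm across, sprung, 30 mm above the desk), on the -x side of the jaws, borne by a steel arm (top z 38 mm). Open, it leaves about 46 mm to the anvil.
- nest (a point): Where the cassette's centre is when it stands home, against anvil and throat stop, with the stop set to its middle (clamp frame x 3, y 54, z 43 mm); up to 4 mm either way in y as the stop is set. Before the squeeze there is about 7 mm of play towards the pad (-x); the closing pad itself pushes the cassette against the anvil, but not against the throat stop.
- cassette_center (a point): Centre of the loose blue cassette, 30 (x) x 44 (y) x 70 (z) mm, 0.22 kg, standing upright; underside 35 mm below this point. The stopper sits in its -x face, so in the jaws its axes are parallel to the clamp's. Grasp it across its two y faces (44 mm), in its upper 25 mm, to stay above the jaws.
- stopper_face (a point): Centre of the outer face of the white push-in stopper (23 mm across) in the cassette's -x face, 22 mm above its underside; stands 9 mm proud at the start, 3 mm (its flange) when home. Tight: about 9 N to push.
- stopper (a joint): How far the stopper is pushed in: 0 at the start, 0.006 m when home.
- fixed_grip (a point): Point on the outer (+x) face of the fixed handle where it is best squeezed, clamp frame x 19, y -140, z 30 mm. The handle is a rigid bar, x 5 to 19, to y -168, z 19 to 41 mm.
- handle_grip (a point): Point on the outer (-x) face of the moving handle (bar 14 x 22 mm, pivot at clamp frame x -18, y -60) where it is best squeezed, opposite fixed_grip: outer faces 65 mm apart here when open, 38 mm when locked. The fixed handle does not give, so a hand that squeezes both must drift about 13 mm towards it (+x of clamp) meanwhile.
- handle (a joint): Angle of the moving handle: 0 open (spring holds it there), dead centre at 0.295 rad, locked against its stop at 0.345 rad (23 and 27 mm of travel at the grip). Short of dead centre it springs open again when let go. Squeezing takes up to about 15 N; once locked it stays.
- lever_tab (a point): Centre of the upright red tab (8 x 16 mm, z 23 to 65 mm above the desk) at the end of the red release lever, which lies between the handles; clamp frame x 1.5, y -202 mm at rest, 34 mm beyond the ends of the handles. Push it in clamp -x, towards the moving handle, by 15 to 25 mm with a few N; it springs back.
- lever (a joint): Angle of the release lever: 0 at rest, up to 0.22 rad when pushed over towards the moving handle (122 mm from its pivot to the tab). With the pliers locked it frees them at about 0.12 rad.
- jar: Bystander: sample jar with white cap, 48 mm across, 67 mm tall, standing on the desk, origin at its underside.
- petri: Bystander: petri dish, 60 mm across, 13 mm tall, origin at its underside.
- marker: Bystander: blue and white marker pen, 135 mm long, lying on the desk, origin at its underside.
Not all that is in view belongs to the job. What is shaped like the part that bears cassette_center but orange is not meant.

How it is judged:
On the way, in this order (a step that is already met when the one before it is completed fails the run):
1. the cassette stands upright in the open jaws, its -x face with the stopper to the pad, pressed against the throat stop with more than 3 N, the stopper still out (x of cassette_center in the frame of clamp between -0.008 and 0.008 m and y of cassette_center in the frame of clamp between 0.045 and 0.062 m and z of cassette_center in the frame of clamp between 0.039 and 0.047 m and angle between cassette_center's own z axis and vertical below 0.1 rad and angle between the x axis of cassette_center and the x axis of clamp, either way round below 0.15 rad and x of stopper_face in the frame of clamp below -0.008 m and value of joint stopper below 0.002 m and value of joint handle below 0.08 rad and contact force between cassette and throat_stop above 3 N), for 0.1 s.
2. the handles are locked over centre with no finger on the pliers, the stopper pressed home, the cassette still in place between them (x of cassette_center in the frame of clamp between -0.008 and 0.008 m and y of cassette_center in the frame of clamp between 0.045 and 0.065 m and z of cassette_center in the frame of clamp between 0.039 and 0.047 m and angle between cassette_center's own z axis and vertical below 0.1 rad and angle between the x axis of cassette_center and the x axis of clamp, either way round below 0.15 rad and x of stopper_face in the frame of clamp below -0.008 m and value of joint handle above 0.31 rad and value of joint stopper above 0.005 m and contact force between the fingers and clamp below 0.5 N), for 0.3 s.
3. the release lever is pushed over while the pliers are still shut (value of joint lever above 0.05 rad and value of joint handle above 0.15 rad).
At the end, for the whole second after the job is handed in: Pliers sprung open (handle below 0.04 rad, lever below 0.03 rad) and untouched; cassette at rest in the jaws, upright (0.1 rad), square (0.15 rad), its centre 45 to 66 mm along the clamp's y and within 8 mm of its x 0, stopper at least 5 of 6 mm in (x of cassette_center in the frame of clamp between -0.008 and 0.008 m and y of cassette_center in the frame of clamp between 0.045 and 0.066 m and z of cassette_center in the frame of clamp between 0.039 and 0.047 m and angle between cassette_center's own z axis and vertical below 0.1 rad and angle between the x axis of cassette_center and the x axis of clamp, either way round below 0.15 rad and x of stopper_face in the frame of clamp below -0.008 m and value of joint handle below 0.04 rad and value of joint lever below 0.03 rad and value of joint stopper above 0.005 m and contact force between the arm and clamp below 0.2 N and linear speed of cassette below 0.01 m/s).
It fails at once if the cassette is pushed against the throat stop with more than 25 N (contact force between cassette and throat_stop above 25 N).
It fails at once if more than 60 N between the fingers and the pliers (contact force between the fingers and clamp above 60 N).
It fails at once if the fingers press on the stopper (over 8 N) (contact force between the fingers and stopper above 8 N).
It fails at once if a bystander is moved by more than 30 mm (distance of any of jar, petri, marker from where it was at the start of the episode above 0.03 m).
It also fails if it takes over 64 s, if anything falls off the work surface, if the arm or the gripper's body presses on something with over 40 N, if the wrist force passes 120 N, or if a joint passes its speed limit or range.

## Working session

There is one attempt and no reset: what is moved stays moved. The work goes in short steps, Python scripts to look and compute and a tool call to move; the robot and the scene stay as the last step left them, time stands still between calls to the robot, and variables do not carry over. Pictures are saved under pics/ and viewed, about 8 in all and at most 12, crops included, and the job is handed in when it is done.

Besides the shell and the picture viewer there is one more tool, called after ">>>" in YAML: its name, and indented under it one key for each argument. carry_out: Moves the arm, as the interface text tells. Its arguments: {"type":"object","properties":{"targets":{"type":"array","items":{"type":"array","items":{"type":"number"}}},"force":{"type":"number"}},"required":["targets"]}

```bash
mkdir -p pics; ls; python3 - <<'E'
from workcell import bot
import cv2,numpy as np
s=bot.observe();print(s)
for n in("side","top"):
    f=bot.grab_frame(n);np.savez(n+"0.npz",**f)
    cv2.imwrite(f"pics/{n}0.png",f["color"][:,:,::-1]);print(n,f["K"],f["cam_to_world"])
E
```

```text
pics
{'clock': 0.0, 'qpos': array([-1.18121171,  0.52203225, -0.03631284,  1.60000857,  0.02122262,
        1.02110189, -0.11275839]), 'qd': array([ 0.00018715,  0.0016349 , -0.00048508,  0.00158513, -0.00015432,
       -0.00095073, -0.00078387]), 'joint_efforts': array([-3.86686061e-04, -9.27111697e+01,  1.97938643e+00, -3.69929802e+01,
        1.77304144e-02,  8.24266579e-03,  3.50644757e-05]), 'position': array([0.27724198, 0.55976256, 0.23071434]), 'tool_rot': array([-3.14043328e+00,  1.09906938e-04,  2.68183895e+00]), 'force': array([-0.33456432,  0.39697607,  0.05735957]), 'moment': array([-0.01013276,  0.04704424,  0.0065159 ]), 'grip_width': 0.08554077912626414}
side [[421.03108856   0.         268.38833477]
 [  0.         421.03108856 204.24238142]
 [  0.           0.           1.        ]] [[ 0.87637742 -0.28958863  0.38483899  0.08761769]
 [-0.48161004 -0.53322236  0.69550391 -0.76231086]
 [ 0.00379473 -0.79486624 -0.60677282  0.68248177]
 [ 0.          0.          0.          1.        ]]
top [[462.10971022   0.         283.41743044]
 [  0.         462.10971022 208.91253332]
 [  0.           0.           1.        ]] [[ 0.02760074 -0.98754355  0.15490624  0.30628593]
 [-0.99935053 -0.03085147 -0.01861999 -0.02628854]
 [ 0.02316714 -0.1542917  -0.98775369  1.16509174]
 [ 0.          0.          0.          1.        ]]
```

View pics/top0.png

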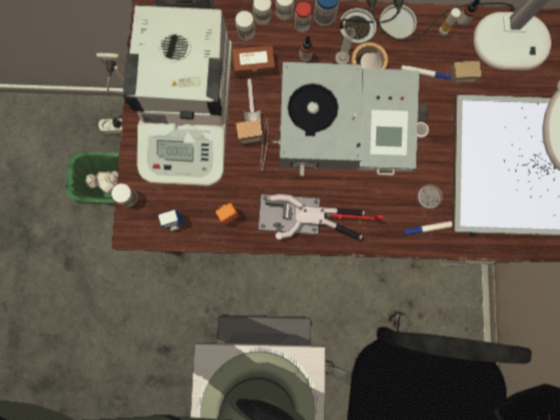

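View pics/side0.png

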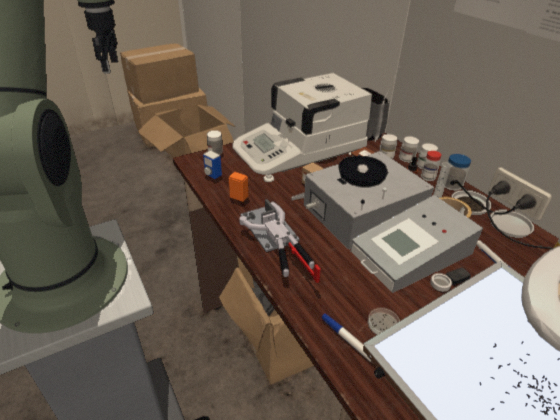

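```bash
python3 - <<'E'
import cv2,numpy as np
t=np.load("top0.npz")["color"];s=np.load("side0.npz")["color"]
a=cv2.resize(t[180:250,100:250],None,fx=5,fy=5,interpolation=2)[:, :800]
a=cv2.resize(t[190:245,100:240],(400,157),interpolation=2)
a=cv2.resize(t[190:245,105:245],(800,314),interpolation=2)
b=cv2.resize(s[125:215,190:290],(315,284),interpolation=2)
c=cv2.resize(t[185:245,250:390],(485,208),interpolation=2)
o=np.zeros((600,800,3),np.uint8);o[:314]=a;o[314:598,:315]=b;o[314:522,315:]=c
cv2.imwrite("pics/crop0.png",o[:,:,::-1])
E
```

```text
(no output)
```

View pics/crop0.png

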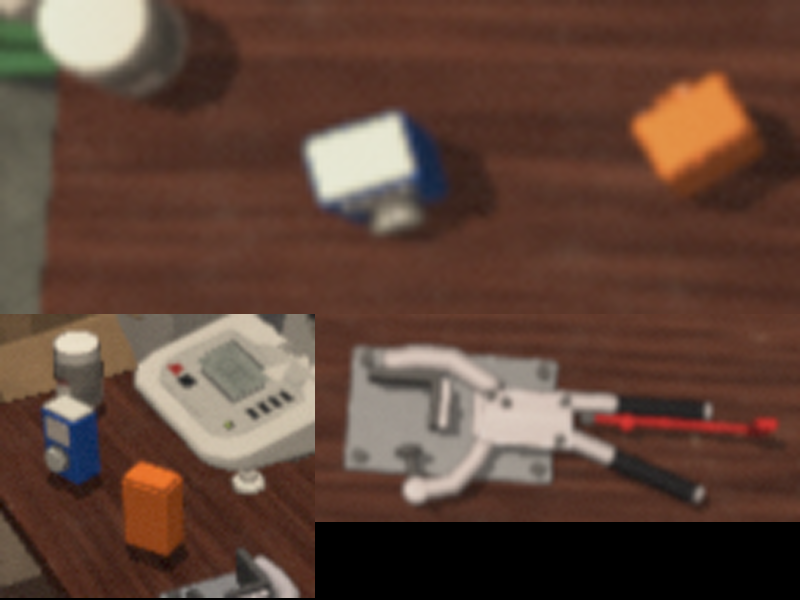

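```bash
cat >h.py <<'E'
import numpy as np,cv2
from scipy.spatial.transform import Rotation as R
from workcell import bot
def Rt(rpy): return R.from_euler("xyz",rpy).as_matrix()
def cloud(f,T=None):
    T=f["cam_to_world"] if T is None else T
    K=f["K"];z=f["z_map"];v,u=np.indices(z.shape)
    P=np.stack([(u-K[0,2])/K[0,0]*z,(v-K[1,2])/K[1,1]*z,z],-1)
    W=P@T[:3,:3].T+T[:3,3];W[z<=0]=np.nan
    return W
def toolT(s):
    T=np.eye(4);T[:3,:3]=Rt(s["tool_rot"]);T[:3,3]=s["position"];return T
def grab_wrist():
    s=bot.observe();f=bot.grab_frame("wrist");f["cam_to_world"]=toolT(s)@f["T_tool_cam"];return f
def proj(f,p):
    T=np.linalg.inv(f["cam_to_world"]);c=T[:3,:3]@np.asarray(p)+T[:3,3]
    return (f["K"]@(c/c[2]))[:2]
E
python3 - <<'E'
from h import *
for n in("top","side"):
    f=dict(np.load(n+"0.npz"));W=cloud(f);c=f["color"].astype(int);r,g,b=c[...,0],c[...,1],c[...,2]
    z=W[...,2];x=W[...,0];y=W[...,1]
    print(n,"desk z",np.nanmedian(z[(x>.3)&(x<.5)&(np.abs(y-.1)<.05)]) )
    blue=(b>r+40)&(b>g+20)
    for nm,m in (("blue",blue),("orange",(r>150)&(g<140)&(b<80)&(r-g>60)),("red",(r>120)&(g<45)&(b<50))):
        if n=="top": roi=np.zeros_like(m);roi[185:250,140:400]=1
        else: roi=np.zeros_like(m);roi[140:285,195:325]=1
        m=m&roi.astype(bool)&(z>-.02)
        q=W[m];print(nm,m.sum(),q.min(0).round(3),np.median(q,0).round(3),q.max(0).round(3))
    near=W[(x>.2)&(x<.6)&(y>-.35)&(y<.45)]
    if n=="top":
        m=(z>.06)&(z<.08)&(x>.2)&(x<.48)&(y>.15)&(y<.4)
        cn,lab,st,ce=cv2.connectedComponentsWithStats(m.astype(np.uint8))
        for i in range(1,cn):
            if st[i,4]>20:
                q=W[lab==i];rc=cv2.minAreaRect((q[:,:2]*1000).astype(np.float32));print(st[i],ce[i],q.mean(0).round(4),rc)
        for lo,hi in((.004,.014),(.03,.06)):
            m=(z>lo)&(z<hi)&(x>.2)&(x<.45)&(y>-.3)&(y<.12)
            m=cv2.morphologyEx(m.astype(np.uint8),cv2.MORPH_OPEN,np.ones((2,2)))>0
            q=W[m];print(lo,m.sum(),cv2.minAreaRect((q[:,:2]*1000).astype(np.float32)),q.min(0),q.max(0))
E
```

```text
top desk z -0.0009244836527253497
blue 24 [0.442 0.203 0.019] [0.447 0.206 0.048] [0.462 0.209 0.066]
orange 215 [ 0.446 -0.286 -0.003] [0.471 0.074 0.063] [0.494 0.123 0.073]
red 65 [ 0.465 -0.284 -0.002] [ 0.471 -0.219  0.033] [ 0.475 -0.178  0.065]
[158 209  21  17 235] [168.20425532 217.20851064] [0.4497 0.2269 0.0684] ((450.4388427734375, 228.22592163085938), (30.89186668395996, 44.267303466796875), 18.956600189208984)
0.004 294 ((438.1960144042969, -63.96881103515625), (18.989036560058594, 147.3138427734375), 0.2893618047237396) [nan nan nan] [nan nan nan]
0.03 388 ((429.7558898925781, -74.23202514648438), (351.12127685546875, 38.68533706665039), 89.80610656738281) [nan nan nan] [nan nan nan]
side desk z -0.44973593465899164
blue 191 [ 0.429  0.198 -0.002] [0.448 0.205 0.034] [0.467 0.239 0.065]
orange 203 [ 0.443 -0.289 -0.004] [0.468 0.077 0.064] [0.58  0.274 0.071]
red 98 [ 0.463 -0.289 -0.001] [ 0.468 -0.23   0.034] [ 0.508 -0.169  0.065]
```

```bash
python3 - <<'E'
from h import *
f=dict(np.load("top0.npz"));W=cloud(f);x,y,z=W[...,0],W[...,1],W[...,2]
for lo,hi in((.004,.013),(.004,.08),(.03,.06)):
    m=(z>lo)&(z<hi)&(x>.36)&(x<.56)&(y>-.33)&(y<.055 if lo<.03 else y<.055)
    if hi==.08: m&=(y>-.105)
    cn,lab,st,ce=cv2.connectedComponentsWithStats(m.astype(np.uint8))
    for i in range(1,cn):
        if st[i,4]>30:
            q=W[lab==i];print(lo,hi,st[i],q.mean(0).round(4),cv2.minAreaRect((q[:,:2]*1000).astype(np.float32)),q.min(0).round(3),q.max(0).round(3))
c=f["color"].astype(int)
m=(c[...,0]>120)&(c[...,1]<60)&(c[...,2]<60)&(z>.055)&(y<-.1)&(y>-.35);print("tab",W[m].mean(0),m.sum())
print(f["K"].shape,[proj(f,p).round(0) for p in([.37,0,0],)])
E
```

```text
0.004 0.013 [258 194  38  37 802] [ 0.4704 -0.0283  0.0078] ((479.66583251953125, -30.898143768310547), (92.47942352294922, 94.01351928710938), 1.0062710046768188) [ 0.433 -0.078  0.004] [0.525 0.016 0.013]
0.004 0.013 [296 196  24  11 157] [ 0.5098 -0.1132  0.0079] ((510.05059814453125, -108.91756439208984), (26.56780433654785, 58.77205276489258), 0.5111517906188965) [ 0.497 -0.138  0.004] [ 0.523 -0.079  0.013]
0.004 0.013 [296 222  23  11 184] [ 0.4423 -0.111   0.008 ] ((443.6369934082031, -109.13338470458984), (26.105636596679688, 55.6021842956543), 0.7064264416694641) [ 0.43  -0.137  0.004] [ 0.457 -0.081  0.013]
0.004 0.08 [ 258  191   49   48 1743] [ 0.4731 -0.0468  0.0209] ((472.46356201171875, -44.25017166137695), (120.7797622680664, 123.94503021240234), 89.54325866699219) [ 0.411 -0.105  0.004] [0.534 0.016 0.049]
0.03 0.06 [ 265  194  117   45 1576] [ 0.47   -0.1238  0.0387] ((469.54046630859375, -145.1590576171875), (111.12931823730469, 285.1734313964844), 1.8366773128509521) [ 0.411 -0.288  0.03 ] [ 0.522 -0.001  0.057]
tab [ 0.51413935 -0.26505689  0.06467905] 23
(3, 3) [array([263., 255.])]
```

```bash
cat >>h.py <<'E'
def plan(p,yaw_deg=None,vmax=40,close=0,start=None,amax=1.0):
    s=bot.observe() if start is None else start
    R0=Rt(s["tool_rot"]);p0=np.array(s["position"]);p=np.array(p)
    Rg=R0 if yaw_deg is None else Rt([np.pi,0,np.radians(yaw_deg)])
    rv=R.from_matrix(R0.T@Rg).as_rotvec();n=max(int(np.ceil(np.linalg.norm(p-p0)*1000/vmax)),int(np.ceil(np.abs(np.degrees(rv)/6).max()/amax-.01)),1)
    out=[]
    for k in range(n):
        Rk=R0@R.from_rotvec(rv*k/n).as_matrix()
        out.append(list((Rk.T@(p-p0)/n*1000).round(1))+list((np.degrees(rv)/6/n).round(2))+[close])
    for i in range(0,n,5): print([[float(v) for v in r] for r in out[i:i+5]])
E
python3 -c "
from h import *
plan([.43,.21,.25],199)"
```

```text
[[-29.2, -24.6, -1.9, -0.0, -0.0, -0.76, 0.0], [-27.2, -26.8, -1.9, -0.0, -0.0, -0.76, 0.0], [-25.0, -28.9, -1.9, -0.0, -0.0, -0.76, 0.0], [-22.6, -30.8, -1.9, -0.0, -0.0, -0.76, 0.0], [-20.1, -32.4, -1.9, -0.0, -0.0, -0.76, 0.0]]
[[-17.5, -33.9, -1.9, -0.0, -0.0, -0.76, 0.0], [-14.7, -35.2, -1.9, -0.0, -0.0, -0.76, 0.0], [-11.9, -36.3, -1.9, -0.0, -0.0, -0.76, 0.0], [-9.0, -37.1, -1.9, -0.0, -0.0, -0.76, 0.0], [-6.1, -37.7, -1.9, -0.0, -0.0, -0.76, 0.0]]
```

>>> carry_out:
  targets:
    - [-29,-25,-2,0,0,-0.76,0]
    - [-27,-27,-2,0,0,-0.76,0]
    - [-25,-29,-2,0,0,-0.76,0]
    - [-23,-31,-2,0,0,-0.76,0]
    - [-20,-32,-2,0,0,-0.76,0]
  force: 40

```text
clock: 0.52
position: [0.3539, 0.3828, 0.2412]
tool_rot: [-3.141, -0.0, 3.084]
force: [1.2, 0.1, 0.6]
grip_width: 0.0855
```

>>> carry_out:
  targets:
    - [-18,-34,-2,0,0,-0.76,0]
    - [-15,-35,-2,0,0,-0.76,0]
    - [-12,-36,-2,0,0,-0.76,0]
    - [-9,-37,-2,0,0,-0.76,0]
    - [-6,-38,-2,0,0,-0.76,0]

```text
clock: 0.93
position: [0.4315, 0.2085, 0.2513]
tool_rot: [-3.142, -0.0, -2.801]
force: [0.7, 0.7, 0.7]
grip_width: 0.0854
```

```bash
python3 - <<'E'
from h import *
s=bot.observe();print(s["clock"],s["position"],s["tool_rot"],s["qpos"])
f=grab_wrist();np.savez("w1.npz",**f);print(f["T_tool_cam"].round(3))
cv2.imwrite("pics/w1.png",f["color"][:,:,::-1])
W=cloud(f);z=W[...,2];m=(z>.062)&(z<.078)
cn,lab,st,ce=cv2.connectedComponentsWithStats(m.astype(np.uint8))
for i in range(1,cn):
    if st[i,4]>200:
        q=W[lab==i];print(st[i],ce[i],q.mean(0).round(4),cv2.minAreaRect((q[:,:2]*1000).astype(np.float32)))
plan([.45,-.03,.30],180)
E
```

```text
0.9333 [0.43154348 0.20849078 0.25134975] [-3.14158127e+00 -8.58662557e-05 -2.80148839e+00] [-0.48702491  0.26740022 -0.10544062  1.94419292  0.03463851  0.93178868
  1.30148996]
[[ 0.    -0.948 -0.319  0.083]
 [ 1.     0.    -0.     0.   ]
 [ 0.    -0.319  0.948 -0.142]
 [ 0.     0.     0.     1.   ]]
[ 129  149   51   38 1332] [154.05255255 167.57132132] [0.4639 0.0928 0.068 ] ((465.3685302734375, 92.26382446289062), (29.88998031616211, 42.796382904052734), 32.459835052490234)
[ 270  181   44   29 1221] [291.4013104  195.40950041] [0.4461 0.2275 0.068 ] ((447.1641845703125, 228.44735717773438), (28.9810733795166, 43.78457260131836), 19.098831176757812)
[  0 238  11  92 597] [  3.37855946 273.90117253] [ 0.6333 -0.0336  0.0676] ((652.7271118164062, -33.65380096435547), (119.37055969238281, 10.855095863342285), 4.882213592529297)
[354 258  39  38 844] [369.38625592 275.3436019 ] [0.5038 0.3387 0.0656] ((504.3384704589844, 339.5075378417969), (33.992576599121094, 44.73347473144531), 86.64334106445312)
[ 161  298  150   89 7987] [235.057844   345.37598598] [0.6375 0.2291 0.07  ] ((638.092529296875, 234.5797119140625), (163.0975341796875, 84.59764862060547), 89.63317108154297)
[[10.6, -37.2, -7.9, -0.0, 0.0, 0.55, 0.0], [8.4, -37.7, -8.0, -0.0, 0.0, 0.55, 0.0], [6.3, -38.1, -8.0, -0.0, 0.0, 0.55, 0.0], [4.1, -38.4, -8.0, -0.0, 0.0, 0.55, 0.0], [1.9, -38.6, -8.0, -0.0, 0.0, 0.55, 0.0]]
[[-0.4, -38.6, -8.0, -0.0, 0.0, 0.55, 0.0]]
```

View pics/w1.png

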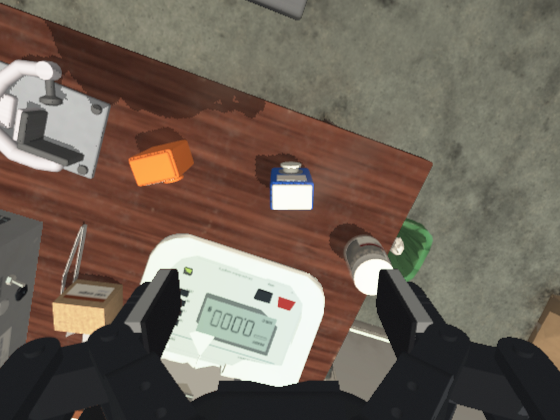

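```bash
python3 -c "
from h import *
plan([.42,-.10,.25],180)"
```

```text
[[14.4, -34.8, 0.3, -0.0, 0.0, 0.41, 0.0], [12.9, -35.4, 0.3, -0.0, 0.0, 0.41, 0.0], [11.4, -35.9, 0.3, -0.0, 0.0, 0.41, 0.0], [9.8, -36.4, 0.3, -0.0, 0.0, 0.41, 0.0], [8.2, -36.8, 0.3, -0.0, 0.0, 0.41, 0.0]]
[[6.7, -37.1, 0.2, -0.0, 0.0, 0.41, 0.0], [5.1, -37.4, 0.2, -0.0, 0.0, 0.41, 0.0], [3.4, -37.5, 0.2, -0.0, 0.0, 0.41, 0.0]]
```

>>> carry_out:
  targets:
    - [14,-35,0,0,0,0.41,0]
    - [13,-35,0,0,0,0.41,0]
    - [11,-36,0,0,0,0.41,0]
    - [10,-36,0,0,0,0.41,0]
    - [8,-37,0,0,0,0.41,0]

```text
clock: 1.4
position: [0.4206, 0.0211, 0.2513]
tool_rot: [3.141, -0.0, -3.022]
force: [1.0, 0.3, 0.9]
grip_width: 0.0854
```

>>> carry_out:
  targets:
    - [7,-37,0,0,0,0.41,0]
    - [5,-37,0,0,0,0.41,0]
    - [3,-37,0,0,0,0.41,0]

```text
clock: 1.65
position: [0.4144, -0.091, 0.2514]
tool_rot: [3.142, 0.0, 3.132]
force: [2.1, 0.5, 0.1]
grip_width: 0.0854
```

```bash
python3 - <<'E'
from h import *
s=bot.observe();print(s["clock"],s["position"],s["tool_rot"],s["qpos"])
f=grab_wrist();np.savez("w2.npz",**f)
cv2.imwrite("pics/w2.png",f["color"][:,:,::-1])
E
```

```text
1.65 [ 0.41438216 -0.0910265   0.25137506] [3.14158475e+00 1.26457015e-04 3.13187109e+00] [-0.05183129  0.1730468   0.14631979  2.07760004 -0.03225998  0.89288765
  1.67364177]
```

View pics/w2.png

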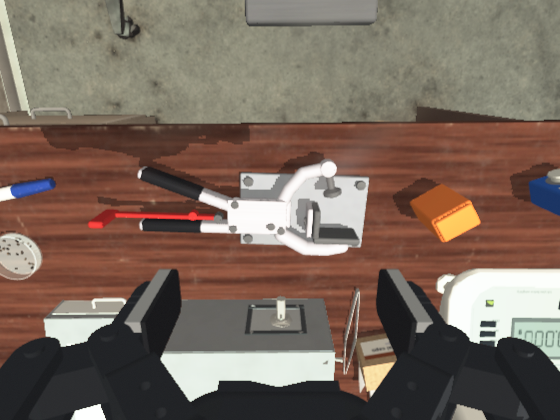

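```bash
python3 - <<'E'
from h import *
f=dict(np.load("w2.npz"));W=cloud(f);x,y,z=W[...,0],W[...,1],W[...,2]
c=f["color"].astype(int);r,g,b=c[...,0],c[...,1],c[...,2]
roi=np.zeros(z.shape,bool);roi[140:265,75:400]=1
gray=(abs(r-g)<15)&(abs(g-b)<15)
def rep(n,m):
    q=W[m&roi];print(n,len(q),"med",np.median(q,0).round(4),"min",np.percentile(q,1,axis=0).round(4),"max",np.percentile(q,99,axis=0).round(4),[np.round(v,1) for v in cv2.minAreaRect((q[:,:2]*1000).astype(np.float32))])
u=np.indices(z.shape)[1];v=np.indices(z.shape)[0]
rep("plate",(z>.004)&(z<.012)&gray&(u>230))
redm=(r>120)&(g<60)&(b<60)
rep("red",redm&(u<240));rep("tab",redm&(u<120)&(z>.055))
rep("fixh",(z>.034)&(z<.046)&(v>212)&(v<240)&(u<205)&(u>135)&~redm)
rep("movh",(z>.034)&(z<.046)&(v<205)&(u<200)&(u>130)&~redm)
rep("house",(z>.04)&(z<.047)&(u>225)&(u<290)&(v>195)&(v<240))
rep("anvil",(z>.034)&(z<.05)&(u>308)&(u<362)&(v>226)&(v<248)&(g<110))
rep("stopdark",(z>.034)&(z<.05)&(u>300)&(u<322)&(v>200)&(v<240)&(g<130))
rep("stop",(z>.034)&(z<.05)&(u>304)&(u<325)&(v>203)&(v<232))
rep("pad",(z>.015)&(z<.045)&(u>315)&(u<345)&(v>176)&(v<200)&(g<130))
o=cv2.resize(f["color"][155:262,75:385],(800,276),interpolation=2);o2=cv2.resize(f["color"][155:262,225:385],(480,321),interpolation=2)
O=np.zeros((597,800,3),np.uint8);O[:276]=o;O[276:,:480]=o2
cv2.imwrite("pics/w2c.png",O[:,:,::-1])
E
```

```text
plate 4655 med [ 0.4588 -0.0485  0.0075] min [ 0.4282 -0.1355  0.0053] max [0.5151 0.0109 0.0116] [array([474., -63.]), array([149.4,  89.4]), np.float64(87.5)]
red 574 med [nan nan nan] min [nan nan nan] max [nan nan nan] [array([ 468.6, -247. ]), array([ 21.9, 163.4]), np.float64(7.1)]
tab 74 med [ 0.4631 -0.277   0.06  ] min [ 0.4623 -0.2879  0.0554] max [ 0.4686 -0.2731  0.0641] [array([ 463.8, -280.1]), array([15.3,  5.2]), np.float64(69.5)]
fixh 903 med [ 0.4769 -0.2095  0.0392] min [ 0.466  -0.2467  0.0341] max [ 0.4858 -0.1748  0.0418] [array([ 474.4, -212.3]), array([76.6, 23.1]), np.float64(86.3)]
movh 809 med [ 0.4296 -0.2078  0.0396] min [ 0.4147 -0.2389  0.0343] max [ 0.4467 -0.1772  0.0419] [array([ 431., -208.]), array([69.2, 14.3]), np.float64(68.4)]
house 1733 med [ 0.4676 -0.1154  0.0412] min [ 0.449  -0.1468  0.04  ] max [ 0.487  -0.0843  0.0443] [array([ 468.1, -116.4]), array([65.7, 38.5]), np.float64(87.4)]
anvil 119 med [ 0.4942 -0.0304  0.038 ] min [ 0.4818 -0.0535  0.034 ] max [ 0.4969 -0.0028  0.0414] [array([488.7, -28.2]), array([16.8, 51. ]), np.float64(2.9)]
stopdark 105 med [ 0.4804 -0.0519  0.0403] min [ 0.4611 -0.0538  0.034 ] max [ 0.4949 -0.0436  0.042 ] [array([478.3, -50.7]), array([34.3, 11.2]), np.float64(6.0)]
stop 275 med [ 0.473  -0.0524  0.0387] min [ 0.461  -0.0596  0.0343] max [ 0.4865 -0.0458  0.0425] [array([473.9, -52.7]), array([14. , 26.3]), np.float64(88.8)]
pad 117 med [ 0.4401 -0.0362  0.0339] min [ 0.427  -0.0412  0.0281] max [ 0.4458 -0.0242  0.0386] [array([437., -32.]), array([17. , 19.8]), np.float64(83.6)]
```

View pics/w2c.png

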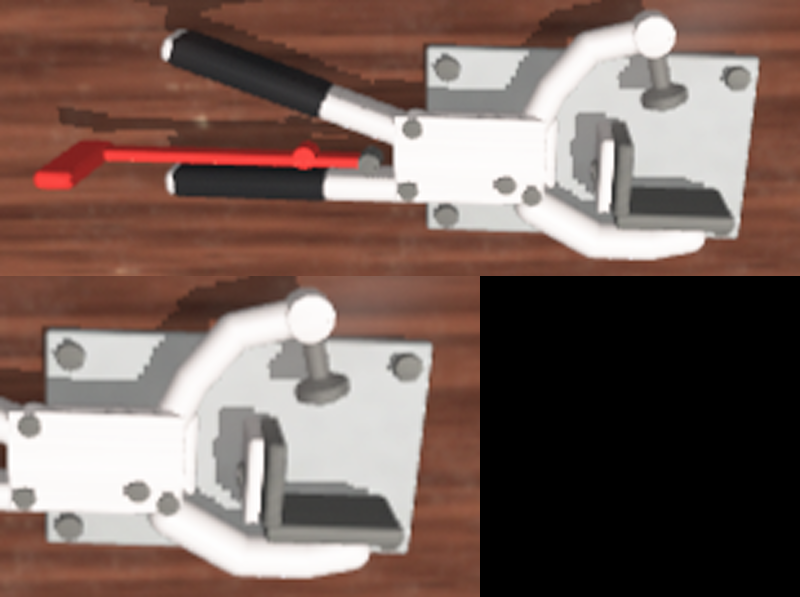

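```bash
python3 -c "
from h import *
plan([.448,.2283,.14],199.1)"
```

```text
[[-3.1, 36.3, 12.3, -0.0, -0.0, -0.37, 0.0], [-4.5, 36.1, 12.3, -0.0, -0.0, -0.37, 0.0], [-5.9, 35.9, 12.3, -0.0, -0.0, -0.37, 0.0], [-7.3, 35.6, 12.3, -0.0, -0.0, -0.37, 0.0], [-8.7, 35.3, 12.3, -0.0, -0.0, -0.37, 0.0]]
[[-10.1, 35.0, 12.4, -0.0, -0.0, -0.37, 0.0], [-11.5, 34.5, 12.4, -0.0, -0.0, -0.37, 0.0], [-12.8, 34.1, 12.4, -0.0, -0.0, -0.37, 0.0], [-14.1, 33.5, 12.4, -0.0, -0.0, -0.37, 0.0]]
```

>>> carry_out:
  targets:
    - [-3,36,12,0,0,-0.37,0]
    - [-5,36,12,0,0,-0.37,0]
    - [-6,36,12,0,0,-0.37,0]
    - [-7,36,12,0,0,-0.37,0]
    - [-9,35,12,0,0,-0.37,0]

```text
clock: 2.12
position: [0.4321, 0.0935, 0.1907]
tool_rot: [3.141, 0.0, -2.954]
force: [1.2, -0.3, 0.9]
grip_width: 0.0854
```

>>> carry_out:
  targets:
    - [-10,35,12,0,0,-0.37,0]
    - [-11,35,12,0,0,-0.37,0]
    - [-13,34,13,0,0,-0.37,0]
    - [-14,34,13,0,0,-0.37,0]
    - [0,0,0,0,0,0,0]

```text
clock: 2.53
position: [0.4443, 0.2441, 0.139]
tool_rot: [3.139, -0.001, -2.791]
force: [-2.5, 0.3, 0.4]
grip_width: 0.0853
```

```bash
python3 - <<'E'
from h import *
s=bot.observe();print(s["clock"],s["position"],np.degrees(s["tool_rot"]),s["qpos"])
f=grab_wrist();np.savez("w3.npz",**f)
W=cloud(f);z=W[...,2];m=(z>.06)&(z<.078)&(abs(W[...,0]-.45)<.05)&(abs(W[...,1]-.228)<.05)
q=W[m];rc=cv2.minAreaRect((q[:,:2]*1000).astype(np.float32));print(m.sum(),q.mean(0).round(4),rc)
v,u=np.nonzero(m);print(u.min(),u.max(),v.min(),v.max())
print(np.percentile(z[m],[1,50,99]))
c=[rc[0][0]/1000,rc[0][1]/1000,.046]
cv2.imwrite("pics/w3.png",f["color"][:,:,::-1])
plan(c,199.1)
E
```

```text
2.5333 [0.44425325 0.24408921 0.13901198] [ 1.79864615e+02 -8.11058335e-02 -1.59922308e+02] [-0.55657353  0.46692849 -0.08002872  1.98906407  0.05249089  0.68827761
  1.25256935]
2777 [0.4451 0.2278 0.0678] ((447.0628662109375, 228.1179962158203), (30.268980026245117, 44.16196823120117), 19.87929344177246)
222 287 189 233
[0.06064416 0.06864085 0.07029669]
[[0.5, -4.3, 31.2, 0.0, -0.01, 0.04, 0.0], [0.5, -4.2, 31.2, 0.0, -0.01, 0.04, 0.0], [0.5, -4.2, 31.2, 0.0, -0.01, 0.04, 0.0]]
```

View pics/w3.png

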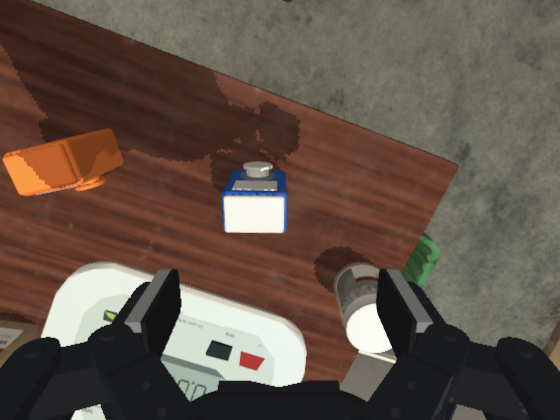

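>>> carry_out:
  targets:
    - [0,-13,10,0,0,0.08,0]
    - [0,0,28,0,0,0,0]
    - [0,0,28,0,0,0,0]
    - [0,0,27,0,0,0,0]
    - [0,0,0,0,0,0,0]

```text
clock: 3.0
position: [0.448, 0.2233, 0.0447]
tool_rot: [-3.14, -0.006, -2.81]
force: [-1.2, -0.7, -1.2]
grip_width: 0.0854
```

```bash
python3 - <<'E'
from h import *
s=bot.observe();print(s["clock"],s["position"],np.degrees(s["tool_rot"]),s["force"],s["grip_width"])
plan([.4475,.2281,.046],199.3)
E
```

```text
3.0 [0.44803222 0.2232624  0.04474093] [-179.91310046   -0.32618194 -160.97447706] [-1.20833977 -0.6684929  -1.22689222] 0.08535306032480318
[[-1.1, 4.7, -1.3, -0.01, -0.05, -0.05, 0.0]]
```

>>> carry_out:
  targets:
    - [-1,5,-1,0,0,-0.05,0]
    - [0,0,0,0,0,0,0]
    - [0,0,0,0,0,0,0]

```text
clock: 3.25
position: [0.4501, 0.2308, 0.051]
tool_rot: [3.141, 0.002, -2.803]
force: [-0.1, -0.1, 1.0]
grip_width: 0.0852
```

>>> carry_out:
  targets:
    - [0,0,0,0,0,0,90]
    - [0,0,0,0,0,0,140]
    - [0,0,0,0,0,0,200]
    - [0,0,0,0,0,0,255]
    - [0,0,0,0,0,0,255]
  force: 40

```text
clock: 3.67
position: [0.4497, 0.2301, 0.0499]
tool_rot: [-3.142, 0.001, -2.804]
force: [-1.6, -2.3, 10.2]
grip_width: 0.0431
```

>>> carry_out:
  targets:
    - [0,0,0,0,0,0,255]
    - [0,0,0,0,0,0,255]
    - [0,0,0,0,0,0,255]

```text
clock: 3.92
position: [0.4497, 0.2301, 0.0499]
tool_rot: [-3.142, 0.001, -2.804]
force: [0.3, -1.6, 11.5]
grip_width: 0.0429
```

>>> carry_out:
  targets:
    - [0,0,-10,0,0,0,255]
    - [0,0,-30,0,0,0,255]
    - [0,0,-40,0,0,0,255]
    - [0,0,-35,0,0,0,255]
    - [0,0,0,0,0,0,255]

```text
clock: 4.33
position: [0.4515, 0.2313, 0.1706]
tool_rot: [3.14, 0.008, -2.804]
force: [1.5, 1.2, -1.7]
grip_width: 0.0431
```

>>> carry_out:
  targets:
    - [0,0,0,0,0,0,255]
    - [0,0,0,0,0,0,255]

```text
clock: 4.5
position: [0.449, 0.2299, 0.1642]
tool_rot: [-3.141, -0.0, -2.803]
force: [0.5, -0.6, -2.4]
grip_width: 0.043
```

```bash
cat >inhand.py <<'E'
from h import *
def inhand(name=None):
    s=bot.observe();f=bot.grab_frame("wrist");f["cam_to_world"]=f["T_tool_cam"];T=cloud(f)
    if name: np.savez(name,**f)
    c=f["color"].astype(int);m=(c.min(-1)>170)&(abs(T[...,0])<.04)&(abs(T[...,1])<.03)&(T[...,2]>-.05)&(T[...,2]<.0)
    q=T[m];print(m.sum(),"med",np.median(q,0).round(4),np.percentile(q,2,axis=0).round(4),np.percentile(q,98,axis=0).round(4),cv2.minAreaRect((q[:,:2]*1000).astype(np.float32)))
    return f
E
python3 - <<'E'
from inhand import *
s=bot.observe();print(s["clock"],s["position"],np.degrees(s["tool_rot"]),s["force"],s["grip_width"])
inhand("w4.npz")
plan([.4775,-.0151,.165],177.5,close=255)
E
```

```text
4.5 [0.44895582 0.22987542 0.16417984] [-1.79993042e+02 -1.82552946e-02 -1.60626844e+02] [ 0.51035105 -0.61214147 -2.38334801] 0.042997283772585305
3693 med [ 0.0034 -0.0016 -0.0191] [-0.0098 -0.0172 -0.0202] [ 0.0132  0.0172 -0.0179] ((1.3290205001831055, -0.600677490234375), (25.146766662597656, 41.47744369506836), 0.15455223619937897)
[[7.7, -34.4, -0.2, -0.0, -0.0, 0.52, 255.0], [5.8, -34.7, -0.2, -0.0, -0.0, 0.52, 255.0], [3.9, -35.0, -0.2, -0.0, -0.0, 0.52, 255.0], [2.0, -35.2, -0.2, -0.0, -0.0, 0.52, 255.0], [0.1, -35.2, -0.2, -0.0, -0.0, 0.52, 255.0]]
[[-1.8, -35.2, -0.2, -0.0, -0.0, 0.52, 255.0], [-3.7, -35.0, -0.2, -0.0, -0.0, 0.52, 255.0]]
```

>>> carry_out:
  targets:
    - [8,-34,0,0,0,0.52,255]
    - [6,-35,0,0,0,0.52,255]
    - [4,-35,0,0,0,0.52,255]
    - [2,-35,0,0,0,0.52,255]
    - [0,-35,0,0,0,0.52,255]

```text
clock: 4.97
position: [0.4685, 0.0538, 0.1631]
tool_rot: [-3.141, -0.002, -3.078]
force: [0.2, 0.4, -2.4]
grip_width: 0.0427
```

>>> carry_out:
  targets:
    - [-1.5,-35,0,0,0,0.52,255]
    - [-3,-35,0,0,0,0.52,255]
    - [0,0,0,0,0,0,255]
    - [0,0,0,0,0,0,255]
    - [0,0,0,0,0,0,255]

```text
clock: 5.38
position: [0.4761, -0.0139, 0.1634]
tool_rot: [-3.142, -0.002, 3.099]
force: [-0.0, 0.8, -2.3]
grip_width: 0.0427
```

```bash
python3 - <<'E'
from inhand import *
s=bot.observe();print(s["clock"],s["position"],np.degrees(s["tool_rot"]),s["force"],s["grip_width"])
f=grab_wrist();np.savez("w5.npz",**f);cv2.imwrite("pics/w5.png",f["color"][:,:,::-1])
plan([.4762,-.0151,.1],177.5,close=255)
E
```

```text
5.3833 [ 0.47607786 -0.01390656  0.16337052] [-1.79995540e+02 -1.12101361e-01  1.77553758e+02] [-0.00238043  0.77106937 -2.34891258] 0.04270289009282766
[[-0.1, -0.9, 31.8, 0.0, -0.01, 0.01, 255.0], [-0.1, -0.9, 31.8, 0.0, -0.01, 0.01, 255.0]]
```

View pics/w5.png

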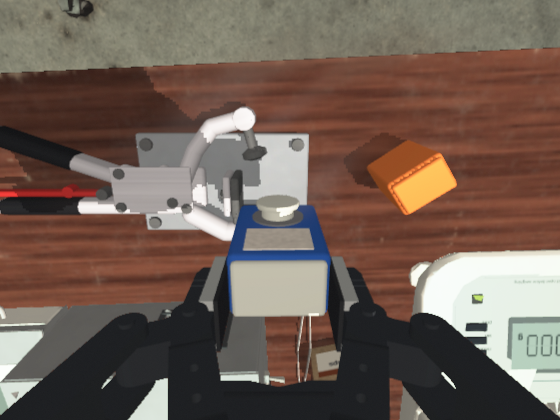

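```bash
python3 - <<'E'
from h import *
f=dict(np.load("w5.npz"));W=cloud(f);z=W[...,2];c=f["color"].astype(int);g=c[...,1]
v,u=np.indices(z.shape)
def rep(n,m):
    q=W[m];print(n,len(q),np.median(q,0).round(4),np.percentile(q,2,axis=0).round(4),np.percentile(q,98,axis=0).round(4))
m=(z>.004)&(z<.012)&(u>125)&(u<315)&(v>125)&(v<235)&(np.ptp(c,axis=-1)<20)
rep("plate",m)
# near(-x) edge line: topmost plate pixel for columns
E=np.array([W[np.nonzero(m[:,k])[0][0],k] for k in range(150,300) if m[:,k].any()])
p=np.polyfit(E[:,1],E[:,0],1);print("edge slope yaw",-np.degrees(np.arctan(p[0])),np.polyval(p,0.))
E=np.array([W[k,np.nonzero(m[k])[0][-1]] for k in range(145,190)]);print("y+ edge",E[:,:2].mean(0),np.degrees(np.polyfit(E[:,0],E[:,1],1)[0]))
rep("stop",(z>.03)&(z<.048)&(u>229)&(u<244)&(v>168)&(v<205)&(g<110))
rep("pad",(z>.015)&(z<.045)&(u>240)&(u<270)&(v>142)&(v<162)&(g<130))
rep("house",(z>.038)&(z<.048)&(u>105)&(u<195)&(v>165)&(v<215))
o=cv2.resize(f["color"][100:240,130:310],(720,560),interpolation=2);cv2.imwrite("pics/w5c.png",o[:,:,::-1])
E
```

```text
plate 7924 [ 0.4564 -0.0487  0.0075] [ 0.4297 -0.1329  0.006 ] [0.5128 0.0105 0.0096]
edge slope yaw 0.11487353552972837 0.4345338595990514
y+ edge [0.46222667 0.01207047] -2.442289565711676
stop 266 [ 0.4701 -0.0484  0.0407] [ 0.4613 -0.0536  0.0309] [ 0.4823 -0.0455  0.0427]
pad 299 [ 0.442  -0.0317  0.036 ] [ 0.4355 -0.0407  0.0299] [ 0.4477 -0.0232  0.0399]
house 3865 [ 0.4678 -0.1164  0.0411] [ 0.4495 -0.1503  0.0389] [ 0.487  -0.0844  0.044 ]
```

>>> carry_out:
  targets:
    - [-0.7,0,25,0,0,0,255]
    - [0,0,25,0,0,0,255]
    - [0,0,16,0,0,0,255]
    - [0,0,8,0,0,0,255]
    - [0,0,4,0,0,0,255]

```text
clock: 5.85
position: [0.4767, -0.0133, 0.0851]
tool_rot: [-3.142, -0.002, 3.1]
force: [-0.4, -0.7, -1.7]
grip_width: 0.0429
```

>>> carry_out:
  targets:
    - [0,0,8,0,0,0,255]
    - [0,0,8,0,0,0,255]
    - [0,0,5,0,0,0,255]
    - [0,0,0,0,0,0,255]
    - [0,0,0,0,0,0,255]

```text
clock: 6.27
position: [0.4774, -0.0143, 0.0653]
tool_rot: [-3.142, -0.0, 3.099]
force: [0.3, -0.2, -1.7]
grip_width: 0.0431
```

>>> carry_out:
  targets:
    - [0,0,4,0,0,0,255]
    - [0,0,1,0,0,0,255]
    - [0,0,0,0,0,0,255]
    - [0,0,0,0,0,0,255]

```text
clock: 6.6
position: [0.4774, -0.0143, 0.0604]
tool_rot: [3.142, 0.0, 3.099]
force: [-1.0, 0.7, -1.5]
grip_width: 0.0429
```

>>> carry_out:
  targets:
    - [0,0,1,0,0,0,255]
    - [0,0,0,0,0,0,255]
    - [0,0,0,0,0,0,255]

```text
clock: 6.85
position: [0.4773, -0.0143, 0.0593]
tool_rot: [-3.142, 0.0, 3.099]
force: [1.1, 0.5, -2.2]
grip_width: 0.0431
```

>>> carry_out:
  targets:
    - [0,-3,0,0,0,0,255]
    - [0,-3,0,0,0,0,255]
    - [0,-1,0,0,0,0,255]
    - [0,0,0,0,0,0,255]

```text
clock: 7.18
position: [0.477, -0.0218, 0.0593]
tool_rot: [-3.141, 0.0, 3.098]
force: [0.1, -1.0, -2.6]
grip_width: 0.0432
```

>>> carry_out:
  targets:
    - [0,-1,0,0,0,0,255]
    - [0,-1,0,0,0,0,255]
    - [0,0,0,0,0,0,255]

```text
clock: 7.43
position: [0.4769, -0.0233, 0.0593]
tool_rot: [3.142, -0.0, 3.098]
force: [0.5, 0.3, -1.4]
grip_width: 0.0428
```

>>> carry_out:
  targets:
    - [0,-1,0,0,0,0,255]
    - [0,0,0,0,0,0,255]
    - [0,0,0,0,0,0,255]

```text
clock: 7.68
position: [0.477, -0.0235, 0.0593]
tool_rot: [3.141, 0.0, 3.099]
force: [-0.1, 5.8, -1.8]
grip_width: 0.0429
```

>>> carry_out:
  targets:
    - [0,-1,0,0,0,0,255]
    - [0,0,0,0,0,0,255]
    - [0,0,0,0,0,0,255]

```text
clock: 7.93
position: [0.477, -0.0237, 0.0593]
tool_rot: [3.14, 0.0, 3.1]
force: [-1.4, 10.7, -0.5]
grip_width: 0.0429
```

>>> carry_out:
  targets:
    - [0,0,1,0,0,0,255]
    - [0,0,0,0,0,0,255]
    - [0,0,0,0,0,0,255]

```text
clock: 8.18
position: [0.4772, -0.0237, 0.0584]
tool_rot: [3.14, 0.0, 3.1]
force: [1.5, 11.5, -0.9]
grip_width: 0.0427
```

>>> carry_out:
  targets:
    - [0,0,1,0,0,0,255]
    - [0,0,0,0,0,0,255]
    - [0,0,0,0,0,0,255]

```text
clock: 8.43
position: [0.4774, -0.0239, 0.0577]
tool_rot: [3.14, 0.001, 3.1]
force: [-1.0, 10.0, 6.6]
grip_width: 0.0428
```

>>> carry_out:
  targets:
    - [0,0,0,0,0,0,200]
    - [0,0,0,0,0,0,100]
    - [0,0,0,0,0,0,60]
    - [0,0,0,0,0,0,40]
    - [0,0,0,0,0,0,40]

```text
clock: 8.85
position: [0.4768, -0.0255, 0.0573]
tool_rot: [-3.141, -0.0, 3.098]
force: [0.5, -0.5, 0.9]
grip_width: 0.0718
```

>>> carry_out:
  targets:
    - [0,0,-5,0,0,0,40]
    - [0,0,-20,0,0,0,20]
    - [0,0,-40,0,0,0,0]
    - [0,0,-40,0,0,0,0]
    - [0,0,-10,0,0,0,0]

```text
clock: 9.27
position: [0.4786, -0.0255, 0.1775]
tool_rot: [3.141, 0.006, 3.098]
force: [0.7, 0.1, 0.8]
grip_width: 0.0854
```

>>> carry_out:
  targets:
    - [40,0,0,0,0,0,0]
    - [20,0,0,0,0,0,0]
    - [0,0,0,0,0,0,0]
    - [0,0,0,0,0,0,0]

```text
clock: 9.6
position: [0.4165, -0.0227, 0.173]
tool_rot: [3.141, 0.001, 3.099]
force: [0.8, 0.1, 1.1]
grip_width: 0.0852
```

```bash
python3 - <<'E'
from h import *
s=bot.observe();print(s["clock"],s["position"],np.degrees(s["tool_rot"]),s["force"],s["grip_width"])
f=grab_wrist();np.savez("w6.npz",**f);cv2.imwrite("pics/w6.png",f["color"][:,:,::-1])
W=cloud(f);z=W[...,2];m=(z>.07)&(z<.085)&(abs(W[...,0]-.475)<.04)&(abs(W[...,1]+.023)<.04)
q=W[m];print(m.sum(),np.percentile(q,50,axis=0),cv2.minAreaRect((q[:,:2]*1000).astype(np.float32)))
E
```

```text
9.6 [ 0.41652861 -0.02270733  0.17296133] [1.79991941e+02 5.10493611e-02 1.77534227e+02] [0.76439124 0.06839736 1.12543676] 0.08520437360717592
1871 [ 0.47208301 -0.02366658  0.07662445] ((474.03662109375, -23.828411102294922), (43.67208480834961, 28.861373901367188), 88.13236236572266)
```

View pics/w6.png

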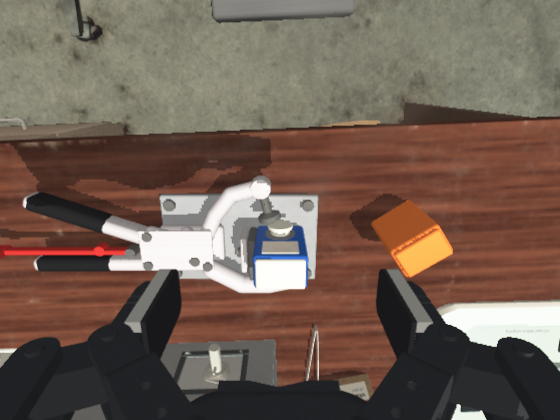

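```bash
python3 - <<'E'
from h import *
plan([.452,-.220,.16],267.5)
f=dict(np.load("w2.npz"));W=cloud(f)
m=(W[...,2]>.05)&(W[...,0]>.5)&(W[...,0]<.65)&(W[...,1]<-.1)&(W[...,1]>-.3)
q=W[m];print("box front",np.percentile(q,1,axis=0),np.percentile(q,99,axis=0))
f=dict(np.load("top0.npz"));W=cloud(f)
m=(W[...,2]>.05)&(W[...,0]>.5)&(W[...,0]<.65)&(W[...,1]<-.1)&(W[...,1]>-.3)
q=W[m];print("box front",np.percentile(q,1,axis=0),np.percentile(q,99,axis=0))
E
```

```text
[[-2.9, -13.0, 0.9, -0.0, 0.0, -1.0, 0.0], [-1.5, -13.3, 0.9, -0.0, 0.0, -1.0, 0.0], [-0.1, -13.4, 0.9, -0.0, 0.0, -1.0, 0.0], [1.3, -13.3, 0.9, -0.0, 0.0, -1.0, 0.0], [2.7, -13.1, 0.9, -0.0, 0.0, -1.0, 0.0]]
[[4.0, -12.7, 0.9, -0.0, 0.0, -1.0, 0.0], [5.3, -12.2, 0.9, -0.0, 0.0, -1.0, 0.0], [6.6, -11.6, 0.9, -0.0, 0.0, -1.0, 0.0], [7.8, -10.9, 0.9, -0.0, 0.0, -1.0, 0.0], [8.9, -10.0, 0.9, -0.0, 0.0, -1.0, 0.0]]
[[9.9, -9.0, 0.9, -0.0, 0.0, -1.0, 0.0], [10.7, -7.9, 0.9, -0.0, 0.0, -1.0, 0.0], [11.5, -6.8, 0.9, -0.0, 0.0, -1.0, 0.0], [12.2, -5.5, 0.9, -0.0, 0.0, -1.0, 0.0], [12.7, -4.2, 0.9, -0.0, 0.0, -1.0, 0.0]]
box front [ 0.59218916 -0.21187208  0.05121099] [ 0.6455105  -0.10107882  0.10632128]
box front [ 0.59562777 -0.29705063  0.05043006] [ 0.6494839  -0.10073782  0.11078213]
```

Box is clear. Moving to hover over the handles.

>>> carry_out:
  targets:
    - [-3,-13,1,0,0,-1,0]
    - [-1.5,-13,1,0,0,-1,0]
    - [0,-13,1,0,0,-1,0]
    - [1,-13,1,0,0,-1,0]
    - [3,-13,1,0,0,-1,0]

```text
clock: 10.07
position: [0.4293, -0.0882, 0.1672]
tool_rot: [-3.142, 0.0, -2.656]
force: [0.7, -0.8, -0.2]
grip_width: 0.0853
```

>>> carry_out:
  targets:
    - [4,-13,1,0,0,-1,0]
    - [5,-12,1,0,0,-1,0]
    - [6.5,-12,1,0,0,-1,0]
    - [8,-11,1,0,0,-1,0]
    - [9,-10,1,0,0,-1,0]

```text
clock: 10.48
position: [0.4389, -0.1453, 0.1618]
tool_rot: [3.139, -0.002, -2.204]
force: [0.6, -0.6, -0.2]
grip_width: 0.0854
```

>>> carry_out:
  targets:
    - [10,-9,1,0,0,-1,0]
    - [11,-8,1,0,0,-1,0]
    - [11.5,-7,1,0,0,-1,0]
    - [12,-5.5,1,0,0,-1,0]
    - [13,-4,1,0,0,-1,0]

```text
clock: 10.9
position: [0.4345, -0.1834, 0.1533]
tool_rot: [3.116, -0.005, -1.878]
force: [0.2, 0.3, -1.5]
grip_width: 0.086
```

>>> carry_out:
  targets:
    - [0,0,0,0,0,0,0]
    - [0,0,0,0,0,0,0]
    - [0,0,0,0,0,0,0]

```text
clock: 11.15
position: [0.4334, -0.1822, 0.1523]
tool_rot: [3.113, -0.005, -1.883]
force: [1.0, 0.7, -0.5]
grip_width: 0.0855
```

```bash
python3 - <<'E'
from h import *
s=bot.observe();print(s["clock"],s["position"],np.degrees(s["tool_rot"]),s["qpos"],s["force"])
f=grab_wrist();np.savez("w7.npz",**f);cv2.imwrite("pics/w7.png",f["color"][:,:,::-1])
W=cloud(f);z=W[...,2];o=np.array([.4713,-.081]);a=np.radians(-2.5);Rc=np.array([[np.cos(a),-np.sin(a)],[np.sin(a),np.cos(a)]])
C=(W[...,:2]-o)@Rc
for yc in(-120,-130,-140,-150,-160):
    m=(abs(C[...,1]*1000-yc)<4)&(z>.032)&(z<.046)&(abs(C[...,0])<.07);q=C[m][:,0]*1000
    h,e=np.histogram(q,bins=np.arange(-60,40,2));print(yc,[(int(e[i]),int(h[i])) for i in range(len(h)) if h[i]>0])
for lo in(.03,.05):
  m=(z>lo)&(C[...,1]<-.18)&(C[...,1]>-.23)&(abs(C[...,0])<.05);q=C[m]*1000;print("tab",len(q),np.percentile(q,[2,50,98],axis=0).round(1).tolist())
m=(z>.034)&(z<.046)&(C[...,1]<-.1)&(C[...,1]>-.18)&(C[...,0]>.0)&(C[...,0]<.03);print("fix end",np.percentile(C[m]*1000,[1,50,99],axis=0).round(1).tolist())
E
```

```text
11.15 [ 0.43338352 -0.18224495  0.15232037] [ 178.36714313   -0.27178    -107.88097298] [ 0.99638272  0.57511723 -0.97528184  2.01593861  0.60692058  0.90639478
  2.51526739] [ 1.00425674  0.66006398 -0.45764613]
-120 [(-40, 14), (-38, 25), (-36, 28), (-34, 26), (-32, 26), (-30, 27), (-28, 27), (-26, 18), (-24, 2), (0, 15), (2, 27), (4, 21), (6, 29), (8, 33), (10, 28), (12, 23), (14, 26), (16, 27), (18, 18), (20, 5)]
-130 [(-46, 1), (-44, 8), (-42, 27), (-40, 28), (-38, 27), (-36, 29), (-34, 28), (-32, 28), (-30, 19), (-28, 7), (0, 18), (2, 25), (4, 19), (6, 34), (8, 31), (10, 30), (12, 25), (14, 27), (16, 23), (18, 21), (20, 6)]
-140 [(-48, 6), (-46, 26), (-44, 27), (-42, 29), (-40, 31), (-38, 29), (-36, 28), (-34, 27), (-32, 10), (0, 18), (2, 29), (4, 20), (6, 31), (8, 35), (10, 32), (12, 28), (14, 28), (16, 24), (18, 23), (20, 3)]
-150 [(-52, 5), (-50, 22), (-48, 30), (-46, 30), (-44, 30), (-42, 30), (-40, 30), (-38, 29), (-36, 14), (0, 19), (2, 29), (4, 20), (6, 35), (8, 34), (10, 34), (12, 28), (14, 30), (16, 26), (18, 22), (20, 6)]
-160 [(-52, 7), (-50, 23), (-48, 26), (-46, 30), (-44, 28), (-42, 23), (-40, 12), (0, 17), (2, 31), (4, 23), (6, 21), (8, 44), (10, 32), (12, 31), (14, 31), (16, 24), (18, 23), (20, 5)]
tab 687 [[-0.5, -207.3], [1.5, -198.0], [6.8, -181.4]]
tab 408 [[-0.5, -207.6], [2.0, -200.1], [7.1, -192.8]]
fix end [[1.3, -175.3], [11.0, -135.6], [20.6, -100.6]]
```

View pics/w7.png

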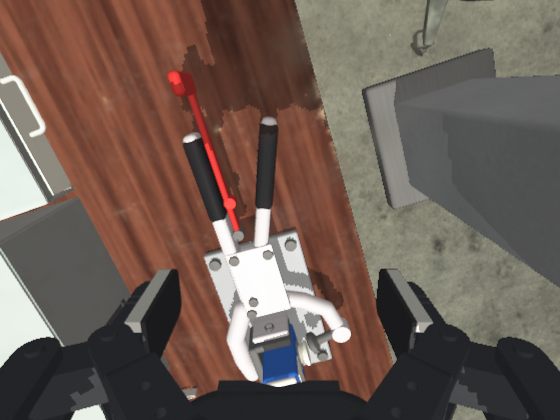

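```bash
python3 - <<'E'
from h import *
s=bot.observe()
# go the long way: decreasing yaw from 252.1 to 87.5
R0=Rt(s["tool_rot"]);p0=s["position"];p=np.array([.4525,-.2203,.16]);n=28
tilt=R0.T@Rt([np.pi,0,np.radians(252.12)]);print("tilt units",np.degrees(R.from_matrix(tilt).as_rotvec())/6)
for k in range(n):
    Rk=Rt([np.pi,0,np.radians(252.12-164.62*k/n)]);print((Rk.T@(p-p0)/n*1000).round(1).tolist(),end=" ")
print(164.62/6/n)
E
```

```text
tilt units [ 0.26760692 -0.05502397  0.01474513]
[1.1, -1.1, -0.3] [1.0, -1.2, -0.3] [0.9, -1.3, -0.3] [0.7, -1.3, -0.3] [0.6, -1.4, -0.3] [0.4, -1.5, -0.3] [0.3, -1.5, -0.3] [0.1, -1.5, -0.3] [-0.0, -1.5, -0.3] [-0.2, -1.5, -0.3] [-0.3, -1.5, -0.3] [-0.5, -1.4, -0.3] [-0.6, -1.4, -0.3] [-0.8, -1.3, -0.3] [-0.9, -1.2, -0.3] [-1.0, -1.1, -0.3] [-1.1, -1.0, -0.3] [-1.2, -0.9, -0.3] [-1.3, -0.8, -0.3] [-1.4, -0.6, -0.3] [-1.5, -0.5, -0.3] [-1.5, -0.3, -0.3] [-1.5, -0.2, -0.3] [-1.5, -0.0, -0.3] [-1.5, 0.1, -0.3] [-1.5, 0.3, -0.3] [-1.5, 0.4, -0.3] [-1.4, 0.6, -0.3] 0.9798809523809524
```

Pure rotation first, translation after.

>>> carry_out:
  targets:
    - [0,0,0,0.26,-0.05,0,0]
    - [0,0,0,0,0,0.98,0]
    - [0,0,0,0,0,0.98,0]
    - [0,0,0,0,0,0.98,0]
    - [0,0,0,0,0,0.98,0]

```text
clock: 11.62
position: [0.434, -0.1815, 0.1532]
tool_rot: [-3.14, -0.001, -2.295]
force: [-0.4, -0.2, -1.3]
grip_width: 0.085
```

>>> carry_out:
  targets:
    - [0,0,-2,0,0,0.98,0]
    - [0,0,-2,0,0,0.98,0]
    - [0,0,-2,0,0,0.98,0]
    - [0,0,-2,0,0,0.98,0]
    - [0,0,0,0,0,0.98,0]

```text
clock: 12.03
position: [0.4342, -0.1815, 0.1617]
tool_rot: [-3.14, 0.001, -2.808]
force: [-0.1, 0.1, 0.3]
grip_width: 0.0854
```

>>> carry_out:
  targets:
    - [0,0,0,0,0,0.98,0]
    - [0,0,0,0,0,0.98,0]
    - [0,0,0,0,0,0.98,0]
    - [0,0,0,0,0,0.98,0]
    - [0,0,0,0,0,0.98,0]

```text
clock: 12.45
position: [0.4342, -0.1815, 0.1615]
tool_rot: [-3.14, 0.002, 2.962]
force: [-0.2, 0.8, -1.1]
grip_width: 0.085
```

>>> carry_out:
  targets:
    - [0,0,0,0,0,0.98,0]
    - [0,0,0,0,0,0.98,0]
    - [0,0,0,0,0,0.98,0]
    - [0,0,0,0,0,0.98,0]
    - [0,0,0,0,0,0.98,0]

```text
clock: 12.87
position: [0.4343, -0.1815, 0.1617]
tool_rot: [3.142, 0.002, 2.449]
force: [-0.8, -0.0, 0.5]
grip_width: 0.0855
```

>>> carry_out:
  targets:
    - [0,0,0,0,0,0.98,0]
    - [0,0,0,0,0,0.98,0]
    - [0,0,0,0,0,0.98,0]
    - [0,0,0,0,0,0.98,0]
    - [0,0,0,0,0,0,0]

```text
clock: 13.28
position: [0.4343, -0.1815, 0.1617]
tool_rot: [3.14, 0.002, 2.038]
force: [1.0, 0.0, 1.4]
grip_width: 0.0854
```

```bash
python3 - <<'E'
from h import *
s=bot.observe();print(s["clock"],s["position"],np.degrees(s["tool_rot"]),s["qpos"],s["force"])
plan([.4525,-.2203,.15],87.5)
E
```

```text
13.2833 [ 0.43434645 -0.18151803  0.16171867] [1.79935411e+02 1.26899844e-01 1.16792167e+02] [ 0.5924948   0.40194688 -0.40757774  2.04928933  0.23572809  0.73183464
  0.50542491] [0.96362339 0.00894302 1.36481414]
[[-8.6, -0.3, 2.4, 0.0, 0.0, 0.98, 0.0], [-8.5, 0.6, 2.4, 0.0, 0.0, 0.98, 0.0], [-8.4, 1.5, 2.4, 0.0, 0.0, 0.98, 0.0], [-8.2, 2.3, 2.4, 0.0, 0.0, 0.98, 0.0], [-8.0, 3.2, 2.3, 0.0, 0.0, 0.98, 0.0]]
```

>>> carry_out:
  targets:
    - [-8.5,0,2,0,0,0.98,0]
    - [-8.5,1,2,0,0,0.98,0]
    - [-8.5,1.5,2,0,0,0.98,0]
    - [-8,2,2,0,0,0.98,0]
    - [-8,3,2,0,0,0.98,0]

```text
clock: 13.7
position: [0.4526, -0.2205, 0.1514]
tool_rot: [3.14, 0.001, 1.529]
force: [0.8, -0.1, 0.2]
grip_width: 0.0853
```

>>> carry_out:
  targets:
    - [0,0,0,0,0,0,0]
    - [0,0,0,0,0,0,0]

```text
clock: 13.87
position: [0.4522, -0.22, 0.1511]
tool_rot: [3.141, 0.001, 1.536]
force: [-0.2, -0.2, -0.2]
grip_width: 0.0855
```

```bash
cat >meas.py <<'E'
from h import *
o=np.array([.4713,-.081]);a=np.radians(-2.5);Rc=np.array([[np.cos(a),-np.sin(a)],[np.sin(a),np.cos(a)]])
def tcp():
    s=bot.observe();print(round(s["clock"],2),s["position"].round(4),"clamp",((s["position"][:2]-o)@Rc*1000).round(1),np.degrees(s["tool_rot"]).round(2),s["force"].round(1),s["grip_width"].round(4));return s
def handles(f,ycs=(-120,-130,-140,-150,-160)):
    W=cloud(f);z=W[...,2];C=(W[...,:2]-o)@Rc*1000
    for yc in ycs:
        m=(abs(C[...,1]-yc)<4)&(z>.036)&(z<.046)&(abs(C[...,0])<70);q=C[m][:,0]
        mv=q[q<-12];fx=q[q>4];print(yc,"mov",np.percentile(mv,[1,99]).round(1) if len(mv) else None,"fix",np.percentile(fx,[1,99]).round(1) if len(fx) else None)
    m=(z>.05)&(C[...,1]<-180)&(C[...,1]>-230)&(abs(C[...,0])<50);q=C[m]
    if len(q): print("tab",len(q),np.percentile(q,[2,50,98],axis=0).round(1).tolist())
    return W,C
E
python3 - <<'E'
from meas import *
s=tcp();print(s["qpos"].round(2))
f=grab_wrist();np.savez("w8.npz",**f);handles(f)
plan([.4525,-.2203,.10],87.5)
E
```

```text
Traceback (most recent call last):
  File "meas.py", line 4, in tcp
    s=bot.observe();print(round(s["clock"],2),s["position"].round(4),"clamp",((s["position"][:2]-o)@Rc*1000).round(1),np.degrees(s["tool_rot"]).round(2),s["force"].round(1),s["grip_width"].round(4));return s
                                                                                                                                                                             ^^^^^^^^^^^^^^^^^^^^^
AttributeError: 'float' object has no attribute 'round'
```

```bash
sed -i 's/s\["grip_width"\].round(4)/round(s["grip_width"],4)/' meas.py
python3 - <<'E'
from meas import *
s=tcp();print(s["qpos"].round(2))
f=grab_wrist();np.savez("w8.npz",**f);handles(f)
plan([.4525,-.2203,.10],87.5)
E
```

```text
13.87 [ 0.4522 -0.22    0.1511] clamp [ -13.  -139.7] [1.7997e+02 3.0000e-02 8.8000e+01] [-0.2 -0.2 -0.2] 0.0855
[ 0.54  0.45 -0.27  1.98  0.17  0.73  0.13]
-120 mov [-39. -23.] fix [ 7.6 20.7]
-130 mov [-42.5 -27.4] fix [ 7.8 21. ]
-140 mov [-45.8 -30.6] fix [ 7.5 21. ]
-150 mov [-49.4 -34.1] fix [ 7.7 20.6]
-160 mov [-50.2 -37.4] fix [ 8.1 21. ]
tab 256 [[0.0, -207.2], [3.6, -196.9], [7.7, -192.7]]
[[-0.2, 0.3, 25.5, 0.0, 0.0, 0.04, 0.0], [-0.2, 0.3, 25.5, 0.0, 0.0, 0.04, 0.0]]
```

>>> carry_out:
  targets:
    - [0,1.3,25,0,0,0.08,0]
    - [0,0,25,0,0,0,0]
    - [0,0,25,0,0,0,0]
    - [0,0,15,0,0,0,0]
    - [0,0,5,0,0,0,0]

```text
clock: 14.33
position: [0.4521, -0.2195, 0.0539]
tool_rot: [-3.139, -0.001, 1.526]
force: [-1.1, 0.1, -0.4]
grip_width: 0.0854
```

>>> carry_out:
  targets:
    - [0,0,0,0,0,0,0]
    - [0,0,0,0,0,0,0]

```text
clock: 14.5
position: [0.4533, -0.2205, 0.0564]
tool_rot: [3.141, -0.0, 1.524]
force: [-1.1, -0.2, 0.4]
grip_width: 0.0849
```

```bash
sed -i 's/o=np.array(\[.4713/o=np.array([.4733/' meas.py
python3 - <<'E'
from meas import *
s=tcp()
f=grab_wrist();handles(f);cv2.imwrite("pics/w9.png",f["color"][:,:,::-1])
E
```

```text
14.5 [ 0.4533 -0.2205  0.0564] clamp [ -13.9 -140.2] [ 1.7999e+02 -1.0000e-02  8.7300e+01] [-1.1 -0.2  0.4] 0.0849
-120 mov [-41.  -25.4] fix [ 5.6 18.9]
-130 mov [-44.6 -29.2] fix [ 5.5 19. ]
-140 mov [-48.  -32.9] fix [ 5.5 18.8]
-150 mov [-51.8 -36.3] fix [ 5.6 18.9]
-160 mov [-52.  -39.7] fix [ 5.9 18.9]
tab 440 [[-2.1, -201.1], [1.3, -193.9], [5.6, -192.3]]
```

View pics/w9.png

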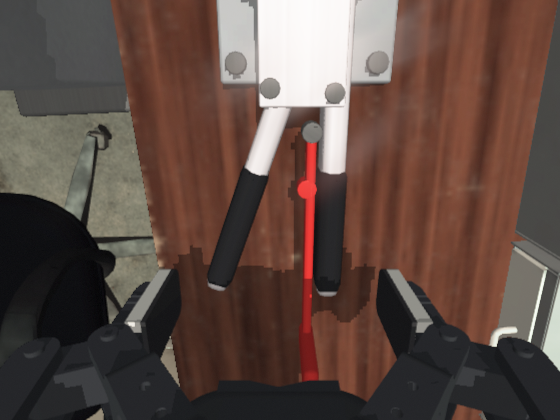

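>>> carry_out:
  targets:
    - [0,0,12,0,0,0,0]
    - [0,0,12,0,0,0,0]
    - [0,0,10,0,0,0,0]
    - [0,0,6,0,0,0,0]
    - [0,0,3,0,0,0,0]

```text
clock: 14.97
position: [0.4529, -0.2207, 0.0124]
tool_rot: [-3.141, -0.0, 1.522]
force: [-0.2, 0.6, -0.1]
grip_width: 0.0859
```

>>> carry_out:
  targets:
    - [0,0,2,0,0,0,0]
    - [0,0,0,0,0,0,0]
    - [0,0,0,0,0,0,0]

```text
clock: 15.22
position: [0.4531, -0.2207, 0.0109]
tool_rot: [-3.141, -0.0, 1.522]
force: [-0.8, 0.3, -0.5]
grip_width: 0.0856
```

>>> carry_out:
  targets:
    - [0,0,0,0,0,0,40]
    - [0,0,0,0,0,0,49]
    - [0,0,0,0,0,0,49]
    - [0,0,0,0,0,0,49]
  force: 22

```text
clock: 15.55
position: [0.4526, -0.2207, 0.0107]
tool_rot: [-3.141, -0.0, 1.521]
force: [-2.9, 1.7, 2.0]
grip_width: 0.0691
```

>>> carry_out:
  targets:
    - [0,1,0,0,0,0,55]
    - [0,1,0,0,0,0,61]
    - [0,1,0,0,0,0,67]
    - [0,1,0,0,0,0,73]
    - [0,0,0,0,0,0,73]

```text
clock: 15.97
position: [0.4555, -0.221, 0.0104]
tool_rot: [-3.138, -0.0, 1.521]
force: [-9.4, 0.8, 4.7]
grip_width: 0.061
```

>>> carry_out:
  targets:
    - [0,1.5,0,0,0,0,79]
    - [0,1,0,0,0,0,85]
    - [0,1,0,0,0,0,91]
    - [0,1,0,0,0,0,97]
    - [0,0,0,0,0,0,97]

```text
clock: 16.38
position: [0.4597, -0.2214, 0.0104]
tool_rot: [-3.138, -0.0, 1.521]
force: [-9.8, 0.7, 5.5]
grip_width: 0.0532
```

```bash
python3 -c "
from meas import *
tcp()"
```

```text
16.38 [ 0.4597 -0.2214  0.0104] clamp [  -7.5 -140.8] [-1.7979e+02 -1.0000e-02  8.7130e+01] [-9.8  0.7  5.5] 0.0532
```

>>> carry_out:
  targets:
    - [0,1.3,0,0,0,0,103]
    - [0,1,0,0,0,0,109]
    - [0,1,0,0,0,0,115]
    - [0,1,0,0,0,0,121]
    - [0,0,0,0,0,0,121]

```text
clock: 16.8
position: [0.4641, -0.2217, 0.0104]
tool_rot: [-3.138, 0.0, 1.521]
force: [-9.2, -1.8, 5.0]
grip_width: 0.0449
```

```bash
python3 -c "
from meas import *
tcp()"
```

```text
16.8 [ 0.4641 -0.2217  0.0104] clamp [  -3. -141.] [-179.8     0.     87.13] [-9.2 -1.8  5. ] 0.0449
```

>>> carry_out:
  targets:
    - [0,1.2,0,0,0,0,127]
    - [0,1,0,0,0,0,133]
    - [0,1,0,0,0,0,139]
    - [0,0.5,0,0,0,0,142]
    - [0,0,0,0,0,0,142]

```text
clock: 17.22
position: [0.4687, -0.2218, 0.0105]
tool_rot: [-3.14, 0.0, 1.521]
force: [-5.7, -1.9, 3.9]
grip_width: 0.038
```

```bash
python3 -c "
from meas import *
tcp()"
```

```text
17.22 [ 0.4687 -0.2218  0.0105] clamp [   1.6 -140.8] [-179.9     0.     87.16] [-5.7 -1.9  3.9] 0.038
```

>>> carry_out:
  targets:
    - [0,0,0,0,0,0,150]
    - [0,0,0,0,0,0,150]
    - [0,0,0,0,0,0,150]

```text
clock: 17.47
position: [0.4678, -0.2218, 0.0105]
tool_rot: [-3.138, -0.0, 1.521]
force: [-10.0, -1.0, 8.7]
grip_width: 0.0355
```

>>> carry_out:
  targets:
    - [0,0,0,0,0,0,130]
    - [0,-0.5,0,0,0,0,115]
    - [0,-0.5,0,0,0,0,100]
    - [0,-1,0,0,0,0,80]
    - [0,0,0,0,0,0,60]

```text
clock: 17.88
position: [0.4674, -0.2214, 0.0106]
tool_rot: [-3.141, -0.0, 1.522]
force: [0.1, -0.5, -0.5]
grip_width: 0.0651
```

>>> carry_out:
  targets:
    - [0,0,0,0,0,0,60]
    - [0,0,0,0,0,0,60]
    - [0,0,0,0,0,0,60]

```text
clock: 18.13
position: [0.4674, -0.2213, 0.0106]
tool_rot: [-3.141, -0.0, 1.522]
force: [0.0, -0.8, -0.4]
grip_width: 0.0656
```

```bash
python3 -c "
from meas import *
tcp()
f=grab_wrist();np.savez('w10.npz',**f);handles(f,(-90,-100,-110,-120,-130))"
```

```text
18.13 [ 0.4674 -0.2213  0.0106] clamp [   0.3 -140.5] [-1.7998e+02 -2.0000e-02  8.7180e+01] [ 0.  -0.8 -0.4] 0.0656
-90 mov [-17.4 -12.1] fix [ 6.7 17.9]
-100 mov [-18.3 -12.1] fix [ 5.7 18.7]
-110 mov [-18.4 -12.1] fix [ 5.5 18.8]
-120 mov [-18.4 -12. ] fix [ 5.6 18.8]
-130 mov [-45.9 -12.2] fix [ 5.7 45.5]
```

>>> carry_out:
  targets:
    - [0,0,-10,0,0,0,60]
    - [0,0,-30,0,0,0,60]
    - [0,0,-35,0,0,0,60]
    - [0,0,-35,0,0,0,150]
    - [0,0,-5,0,0,0,255]

```text
clock: 18.6
position: [0.4694, -0.2222, 0.1313]
tool_rot: [3.136, 0.002, 1.521]
force: [0.7, -1.0, 0.8]
grip_width: 0.0424
```

>>> carry_out:
  targets:
    - [0,0,0,0,0,0,255]
    - [0,0,0,0,0,0,255]
    - [0,0,0,0,0,0,255]
    - [0,0,0,0,0,0,255]

```text
clock: 18.93
position: [0.4669, -0.2211, 0.1246]
tool_rot: [-3.139, -0.001, 1.522]
force: [-0.2, -0.6, -0.4]
grip_width: -0.0001
```

```bash
python3 -c "
from meas import *
tcp()
f=grab_wrist();handles(f);plan([.4965,-.2832,.1],87.5,close=255,vmax=30)
W=cloud(f);C=(W[...,:2]-o)@Rc*1000;m=(W[...,2]>.065)&(W[...,2]<.09)&(abs(C[...,0])<30)&(abs(C[...,1]-55)<40);print(C[m].min(0),C[m].max(0)) if m.any() else print('no cassette')"
```

```text
18.93 [ 0.4669 -0.2211  0.1246] clamp [  -0.3 -140.3] [-1.7987e+02 -5.0000e-02  8.7190e+01] [-0.2 -0.6 -0.4] -0.0001
-120 mov [-18.3 -12.5] fix [ 5.9 19.1]
-130 mov [-18.5 -12. ] fix [ 5.9 18.6]
-140 mov [-18.1 -12.2] fix [ 6.  18.8]
-150 mov [-18.4 -12.4] fix [ 6. 19.]
-160 mov [-17.9 -12. ] fix [ 6.  19.1]
[[-20.2, 10.9, 8.2, -0.01, -0.0, -0.02, 255.0], [-20.2, 10.8, 8.2, -0.01, -0.0, -0.02, 255.0], [-20.2, 10.8, 8.2, -0.01, -0.0, -0.02, 255.0]]
no cassette
```

>>> carry_out:
  targets:
    - [-20,11,4,0,0,0,255]
    - [-20,11,4,0,0,0,255]
    - [-20,11,4,0,0,0,255]
    - [0,0,0,0,0,0,255]
    - [0,0,0,0,0,0,255]

```text
clock: 19.4
position: [0.497, -0.2834, 0.1122]
tool_rot: [-3.139, -0.001, 1.52]
force: [0.2, 1.1, -0.1]
grip_width: 0.0002
```

```bash
python3 -c "
from meas import *
tcp()
f=bot.grab_frame('top');W=cloud(f);C=(W[...,:2]-o)@Rc*1000;m=(W[...,2]>.068)&(W[...,2]<.085)&(abs(C[...,0])<30)&(abs(C[...,1]-57)<40);q=C[m].astype(np.float32);print(m.sum(),cv2.minAreaRect(q),np.median(W[m][:,2]))
plan([.4965,-.2832,.035],87.5,close=255,vmax=15)"
```

```text
19.4 [ 0.497  -0.2834  0.1122] clamp [  32.5 -201.2] [-1.7987e+02 -6.0000e-02  8.7110e+01] [ 0.2  1.1 -0.1] 0.0002
228 ((5.493981838226318, 61.830562591552734), (29.8596248626709, 43.14967727661133), 4.265872478485107) 0.07641211794604263
[[-0.1, -0.0, 12.9, -0.0, -0.0, -0.01, 255.0], [-0.1, -0.0, 12.9, -0.0, -0.0, -0.01, 255.0], [-0.1, -0.0, 12.9, -0.0, -0.0, -0.01, 255.0], [-0.1, -0.1, 12.9, -0.0, -0.0, -0.01, 255.0], [-0.1, -0.1, 12.9, -0.0, -0.0, -0.01, 255.0]]
[[-0.1, -0.1, 12.9, -0.0, -0.0, -0.01, 255.0]]
```

```bash
python3 -c "
from meas import *
f=bot.grab_frame('top');g=dict(np.load('top0.npz'))
def r(n,f,lo,hi,x,y,mx,my):
    W=cloud(f);C=(W[...,:2]-o)@Rc*1000;m=(W[...,2]>lo)&(W[...,2]<hi)&(abs(C[...,0]-x)<mx)&(abs(C[...,1]-y)<my);q=C[m];print(n,len(q),np.percentile(q,[2,50,98],axis=0).round(1).tolist(),np.round(np.mean(cv2.boxPoints(cv2.minAreaRect(q.astype(np.float32))),0),1))
r('top cas',f,.072,.085,0,57,30,40)
r('top house',f,.038,.05,-2,-33,25,40);r('top0 house',g,.038,.05,-2,-33,25,40)
s=bot.grab_frame('side');r('side cas',s,.072,.085,0,57,30,40);r('side house',s,.038,.05,-2,-33,25,40)
for n,f,b in(('s',s,(150,290,220,320)),('t',f,(180,245,240,340))):
    np.savez('rel_'+n+'.npz',**f)
a=cv2.resize(s['color'][185:275,230:330],(400,360),interpolation=2);b=cv2.resize(f['color'][180:240,245:345],(400,240),interpolation=2)
O=np.zeros((600,400,3),np.uint8);O[:360]=a;O[360:]=b;cv2.imwrite('pics/locked.png',O[:,:,::-1])
"
```

```text
top cas 202 [[-7.8, 42.2], [5.3, 61.9], [19.1, 81.6]] [ 5.9 62. ]
top house 402 [[-19.0, -69.9], [-0.8, -36.0], [19.5, -3.4]] [ -2.2 -34.2]
top0 house 407 [[-19.2, -70.5], [-0.9, -35.9], [19.6, -3.7]] [ -0.3 -35.8]
side cas 123 [[-10.1, 37.6], [1.4, 55.2], [15.3, 77.8]] [ 2.5 58.4]
side house 313 [[-22.2, -69.6], [-3.6, -38.9], [16.2, -6.4]] [ -1.6 -37.5]
```

>>> carry_out:
  targets:
    - [30,-5,-25,0,0,0,255]
    - [38,-5,-15,0,0,0,255]
    - [38,-5,-15,0,0,0,255]
    - [38,-6,-15,0,0,0,255]
    - [38,-6,-15,0,0,0,255]

```text
clock: 19.97
position: [0.4785, -0.0976, 0.1994]
tool_rot: [-3.141, -0.0, 1.522]
force: [0.7, 0.6, 0.8]
grip_width: 0.0001
```

>>> carry_out:
  targets:
    - [38,-5,0,0,0,0,255]
    - [20,0,0,0,0,0,255]
    - [0,0,0,0,0,0,255]
    - [0,0,0,0,0,0,255]
    - [0,0,0,0,0,0,255]

```text
clock: 20.38
position: [0.477, -0.042, 0.1987]
tool_rot: [-3.141, 0.0, 1.522]
force: [0.3, -0.5, 0.4]
grip_width: -0.0003
```

```bash
python3 -c "
from meas import *
tcp();f=grab_wrist();np.savez('w11.npz',**f)
def r(n,f,lo,hi,x,y,mx,my):
    W=cloud(f);C=(W[...,:2]-o)@Rc*1000;m=(W[...,2]>lo)&(W[...,2]<hi)&(abs(C[...,0]-x)<mx)&(abs(C[...,1]-y)<my);q=C[m];print(n,len(q),np.percentile(q,[1,50,99],axis=0).round(1).tolist(),cv2.minAreaRect(q.astype(np.float32)))
r('cas',f,.07,.085,0,57,30,40);r('house',f,.038,.05,-2,-33,25,40);r('anvil',f,.034,.046,24,54,8,40);r('stop',f,.03,.046,3,30,19,12)
r('w6 cas',dict(np.load('w6.npz')),.07,.085,0,57,30,40)
o2=cv2.resize(f['color'][40:300,130:430],(690,598),interpolation=2);cv2.imwrite('pics/w11.png',o2[:,:,::-1])"
```

```text
20.38 [ 0.477  -0.042   0.1987] clamp [ 2.  39.1] [-1.7997e+02  1.0000e-02  8.7190e+01] [ 0.3 -0.5  0.4] -0.0003
cas 2010 [[-11.1, 40.3], [3.7, 63.0], [18.1, 82.8]] ((3.388848304748535, 61.486305236816406), (29.911216735839844, 43.22516632080078), 0.41374897956848145)
house 1347 [[-22.1, -43.8], [-3.9, -18.7], [20.0, -3.0]] ((0.11803627014160156, -20.25936508178711), (45.965545654296875, 49.94483184814453), 0.9540938138961792)
anvil 716 [[16.9, 15.3], [25.1, 52.0], [31.9, 80.6]] ((24.21433448791504, 48.52448272705078), (15.5357084274292, 68.88793182373047), 0.6859133839607239)
stop 334 [[-13.4, 18.8], [3.9, 25.5], [21.9, 39.9]] ((5.375768661499023, 27.842443466186523), (38.189598083496094, 18.55986976623535), 13.218119621276855)
w6 cas 1871 [[-15.5, 36.0], [-3.7, 57.1], [12.1, 78.5]] ((-1.7579174041748047, 57.14931106567383), (28.861373901367188, 43.67208480834961), 0.6323550939559937)
```

View pics/w11.png

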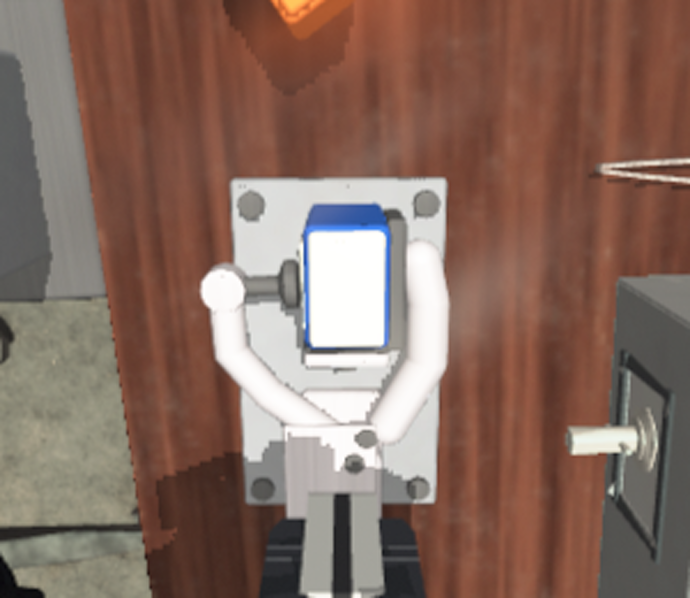

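>>> carry_out:
  targets:
    - [-38,5,0,0,0,0,255]
    - [-40,5,0,0,0,0,255]
    - [-40,5,10,0,0,0,255]
    - [-40,5,20,0,0,0,255]
    - [-40,5,25,0,0,0,255]

```text
clock: 20.85
position: [0.4916, -0.2366, 0.1482]
tool_rot: [3.14, 0.001, 1.519]
force: [0.6, -0.3, -0.6]
grip_width: -0.0
```

>>> carry_out:
  targets:
    - [-30,5,25,0,0,0,255]
    - [-12,0,10,0,0,0,255]
    - [0,0,0,0,0,0,255]
    - [0,0,0,0,0,0,255]

```text
clock: 21.18
position: [0.494, -0.2755, 0.1125]
tool_rot: [-3.14, -0.001, 1.52]
force: [-0.1, 0.7, 0.5]
grip_width: 0.0001
```

```bash
python3 -c "
from meas import *
s=tcp();t=Rc@np.array([.032,-.201])+o;plan([t[0],t[1],.036],87.5,close=255,vmax=15)"
```

```text
21.18 [ 0.494  -0.2755  0.1125] clamp [  29.2 -193.4] [-1.7989e+02 -6.0000e-02  8.7060e+01] [-0.1  0.7  0.5] 0.0001
[[-1.3, 0.5, 12.7, -0.0, -0.0, -0.01, 255.0], [-1.3, 0.5, 12.7, -0.0, -0.0, -0.01, 255.0], [-1.3, 0.5, 12.7, -0.0, -0.0, -0.01, 255.0], [-1.3, 0.5, 12.8, -0.0, -0.0, -0.01, 255.0], [-1.3, 0.5, 12.8, -0.0, -0.0, -0.01, 255.0]]
[[-1.3, 0.5, 12.8, -0.0, -0.0, -0.01, 255.0]]
```

>>> carry_out:
  targets:
    - [-8,3,0,0,0,0,255]
    - [0,0,22,0,0,0,255]
    - [0,0,25,0,0,0,255]
    - [0,0,18,0,0,0,255]
    - [0,0,8,0,0,0,255]

```text
clock: 21.6
position: [0.4975, -0.2823, 0.0391]
tool_rot: [-3.14, -0.001, 1.523]
force: [0.1, 0.5, 0.1]
grip_width: 0.0002
```

>>> carry_out:
  targets:
    - [0,0,3,0,0,0,255]
    - [0,0,0,0,0,0,255]
    - [0,0,0,0,0,0,255]

```text
clock: 21.85
position: [0.4982, -0.2832, 0.0383]
tool_rot: [3.141, 0.0, 1.522]
force: [0.5, -0.5, -0.2]
grip_width: 0.0001
```

>>> carry_out:
  targets:
    - [0,-4,0,0,0,0,255]
    - [0,-4,0,0,0,0,255]
    - [0,-3,0,0,0,0,255]
    - [0,0,0,0,0,0,255]

```text
clock: 22.18
position: [0.4857, -0.2828, 0.0375]
tool_rot: [-3.141, 0.0, 1.521]
force: [-0.1, -0.1, -0.1]
grip_width: -0.0003
```

```bash
python3 -c "
from meas import *
s=tcp()"
```

```text
22.18 [ 0.4857 -0.2828  0.0375] clamp [  21.2 -201.1] [-179.97    0.     87.15] [-0.1 -0.1 -0.1] -0.0003
```

>>> carry_out:
  targets:
    - [0,-3,0,0,0,0,255]
    - [0,-3,0,0,0,0,255]
    - [0,-3,0,0,0,0,255]
    - [0,-3,0,0,0,0,255]
    - [0,-2,0,0,0,0,255]

```text
clock: 22.6
position: [0.472, -0.2819, 0.0371]
tool_rot: [-3.141, -0.0, 1.522]
force: [1.5, 0.4, 0.7]
grip_width: 0.0002
```

>>> carry_out:
  targets:
    - [0,-2,0,0,0,0,255]
    - [0,-2,0,0,0,0,255]
    - [0,0,0,0,0,0,255]

```text
clock: 22.85
position: [0.468, -0.2817, 0.0371]
tool_rot: [-3.141, -0.0, 1.521]
force: [0.3, -0.1, -0.3]
grip_width: -0.0001
```

```bash
python3 -c "
from meas import *
s=tcp();f=bot.grab_frame('top')
W=cloud(f);handles(f,(-100,-110,-120,-140,-155))"
```

```text
22.85 [ 0.468  -0.2817  0.0371] clamp [   3.5 -200.7] [-1.7995e+02 -2.0000e-02  8.7170e+01] [ 0.3 -0.1 -0.3] -0.0001
-100 mov [-26.6 -14.3] fix [ 7.5 20.5]
-110 mov [-28.6 -16.1] fix [ 8.9 21.6]
-120 mov [-30.5 -17.8] fix [ 8.8 21.9]
-140 mov [-36.4 -23.6] fix [ 8.5 21.4]
-155 mov [-40.  -27.6] fix [ 8.9 19.8]
tab 1087 [[-48.2, -226.9], [-10.9, -196.3], [46.9, -180.9]]
```

>>> carry_out:
  targets:
    - [0,0,0,0,0,0,255]
    - [0,0,0,0,0,0,255]

```text
clock: 23.07
position: [0.4686, -0.2817, 0.0371]
tool_rot: [-3.141, -0.0, 1.522]
force: [0.4, -0.3, 0.2]
grip_width: 0.0002
```

```bash
python3 -c "
from meas import *
s=tcp();f=bot.grab_frame('top')
W,C=handles(f,(-100,-120,-140,-155))
c=f['color'].astype(int);m=(c[...,0]>110)&(c[...,1]<60)&(c[...,2]<60)&(W[...,2]>.01)&(abs(C[...,0])<60)&(C[...,1]<-90)&(C[...,1]>-230)
for y in (-120,-140,-160,-180,-195,-205):
    q=C[m&(abs(C[...,1]-y)<6)];print(y,len(q),np.median(q,0) if len(q) else '')"
```

```text
23.07 [ 0.4686 -0.2817  0.0371] clamp [   4.  -200.7] [-1.7998e+02 -1.0000e-02  8.7180e+01] [ 0.4 -0.3  0.2] 0.0002
-100 mov [-29.5 -17.2] fix [ 8.5 20.5]
-120 mov [-35.2 -23. ] fix [ 9.4 19.6]
-140 mov [-43.3 -28.8] fix [ 8.2 21. ]
-155 mov [-45.4 -35.1] fix [ 9.3 19.9]
tab 1088 [[-48.4, -227.5], [-10.7, -196.3], [46.9, -180.6]]
-120 12 [  -1.74032496 -121.63277883]
-140 12 [  -3.58739624 -139.02198398]
-160 10 [  -7.30265955 -160.90285401]
-180 11 [  -9.96980947 -179.77802812]
-195 5 [ -12.35934843 -191.15484547]
-205 0
```

>>> carry_out:
  targets:
    - [0,5,0,0,0,0,255]
    - [0,10,0,0,0,0,255]
    - [0,10,0,0,0,0,255]
    - [0,5,0,0,0,0,255]
    - [0,0,-10,0,0,0,255]

```text
clock: 23.53
position: [0.4993, -0.2824, 0.046]
tool_rot: [-3.14, -0.001, 1.523]
force: [-0.9, 0.5, -0.7]
grip_width: 0.0
```

>>> carry_out:
  targets:
    - [0,0,-30,0,0,0,255]
    - [0,0,-40,0,0,0,255]
    - [0,0,-40,0,0,0,255]
    - [-25,0,-20,0,0,0,255]
    - [-10,0,0,0,0,0,255]

```text
clock: 23.95
position: [0.4981, -0.3212, 0.1829]
tool_rot: [3.136, 0.004, 1.521]
force: [-0.2, -0.6, 0.0]
grip_width: -0.0001
```

>>> carry_out:
  targets:
    - [0,0,0,0,0,0,255]
    - [0,0,0,0,0,0,255]
    - [0,0,0,0,0,0,255]
    - [0,0,0,0,0,0,255]
    - [0,0,0,0,0,0,255]

```text
clock: 24.37
position: [0.4967, -0.3173, 0.1766]
tool_rot: [-3.14, -0.001, 1.523]
force: [0.4, -0.4, -0.3]
grip_width: -0.0001
```

```bash
python3 -c "
from meas import *
s=tcp();f=bot.grab_frame('top')
def run(f,t):
    print(t);W,C=handles(f,(-120,-140,-155))
    c=f['color'].astype(int);m=(c[...,0]>110)&(c[...,1]<60)&(c[...,2]<60)&(W[...,2]>.01)&(abs(C[...,0])<60)&(C[...,1]<-90)&(C[...,1]>-230)
    for y in (-140,-160,-180,-200):
        q=C[m&(abs(C[...,1]-y)<6)];print(y,len(q),np.median(q,0) if len(q) else '')
    m=(W[...,2]>.070)&(W[...,2]<.085)&(abs(C[...,0])<30)&(abs(C[...,1]-57)<40);q=C[m]
    if len(q):print('cas',len(q),cv2.minAreaRect(q.astype(np.float32)),np.median(W[m][:,2]))
run(dict(np.load('top0.npz')),'start');run(dict(np.load('rel_t.npz')),'locked');run(f,'now')
s=bot.grab_frame('side')
run(dict(np.load('rel_s.npz')),'side locked');run(s,'side now')
"
```

```text
24.37 [ 0.4967 -0.3173  0.1766] clamp [  33.7 -235.1] [-1.7992e+02 -6.0000e-02  8.7240e+01] [ 0.4 -0.4 -0.3] -0.0001
start
-120 mov [-38.2 -25.6] fix [ 9.3 19.5]
-140 mov [-44.  -31.3] fix [ 8.5 21.1]
-155 mov [-47.7 -35.4] fix [ 5.8 19.8]
tab 27 [[0.7, -208.2], [3.7, -199.5], [6.8, -192.2]]
-140 14 [   4.08879654 -140.31315665]
-160 10 [   4.05315293 -159.2264927 ]
-180 14 [   4.10945607 -179.36742209]
-200 19 [   3.77610912 -200.13981474]
locked
-120 mov [-15.5 -13.2] fix [ 4.2 19.7]
-140 mov [-16.  -13.8] fix [ 6.4 21.2]
-155 mov [-15.2 -12.8] fix [ 8.9 19.3]
tab 1552 [[-47.4, -228.5], [-2.1, -196.4], [44.1, -180.7]]
-140 14 [   4.07826486 -140.2750654 ]
-160 10 [   4.30571367 -159.19337223]
-180 14 [   4.12990776 -179.31221995]
-200 19 [   2.36462754 -199.90431468]
cas 218 ((5.885318756103516, 61.87708282470703), (43.819549560546875, 30.537113189697266), 89.07360076904297) 0.07656379487154963
now
-120 mov [-37.4 -23.5] fix [ 5.  21.7]
-140 mov [-43.9 -31.4] fix [ 5.9 21.2]
-155 mov [-47.8 -37.7] fix [ 9.4 19.7]
tab 3091 [[-47.7, -228.7], [2.6, -201.6], [47.6, -180.7]]
-140 13 [  
[... 504 characters left out ...]
 [   1.56921146 -159.17571211]
-180 11 [   1.01063903 -178.56495568]
-200 13 [   0.90821227 -201.24737251]
cas 137 ((2.70003604888916, 58.637367248535156), (44.07317352294922, 27.317386627197266), 88.85044860839844) 0.07568884320027847
side now
-120 mov [-38.9 -26. ] fix [ 6.3 16.9]
-140 mov [-45.4 -32.1] fix [ 6.6 16.8]
-155 mov [-51.9 -39.1] fix [ 5.4 17.5]
tab 499 [[-27.8, -229.7], [-5.8, -222.8], [19.6, -198.5]]
-140 11 [   1.35660656 -142.17471246]
-160 10 [   1.19912588 -160.56976146]
-180 11 [   0.75119483 -180.59658796]
-200 15 [   0.62237054 -201.35135166]
cas 139 ((2.446732521057129, 57.76189041137695), (43.617645263671875, 28.40360450744629), 89.03593444824219) 0.07562235873143408
```

```bash
python3 -c "
from meas import *
s=bot.grab_frame('side');W=cloud(s);C=(W[...,:2]-o)@Rc*1000;z=W[...,2]
c=s['color'].astype(int);wh=(np.ptp(c,axis=-1)<40)&(c.min(-1)>110)
m=(z>.018)&(z<.042)&(abs(C[...,1]-58)<14)&(C[...,0]>-24)&(C[...,0]<0)
for n,k in(('white',m&wh),('all',m)):
    q=C[k][:,0];print(n,len(q),np.percentile(q,[5,25,50,75,95]).round(1) if len(q) else '')
b=(c[...,2]>c[...,0]+30)&(z>.045)&(z<.07)&(abs(C[...,1]-58)<15)&(C[...,0]<0);print('blue -x face',np.percentile(C[b][:,0],[5,50,95]).round(1) if b.any() else '')
"
```

```text
white 0 
all 41 [-15.  -14.3 -13.3 -11.6 -10.6]
blue -x face [-11.8  -9.6  -9.3]
```

```bash
python3 -c "
from workcell import bot
print(bot.job_done(),bot.observe()['clock'])"
```

```text
the job is handed in; nothing more can be done
the job is handed in; nothing more can be done
```

The job is handed in at about 24.5 s of the 64 s allowed; no verdict is reported.

**What I did**
- **Cassette:** I grasped the blue cassette across its y faces and stood it in the open jaws with the stopper facing the pad. I pushed it against the throat stop at about 11 N, measured at the wrist.
- **Squeeze:** I squeezed the handles in small steps while drifting the hand towards the fixed handle. Net wrist force stayed at about 10 N with the grip limit at 22 N.
- **Lock:** With no finger on them the handles stayed locked; the moving handle's outer face read −18.4 mm, where −19 mm is expected.
- **Release:** I pushed the red tab over by about 15 mm, and the pliers sprang open slowly.

**Last checks**
- **Handle and lever:** Both are back at their starting readings in the cameras, and the arm is clear.
- **Cassette:** It stands upright and square in the jaws, about 3 mm along the clamp's x.
- **Stopper:** The furthest points seen in front of the cassette's face are 3 to 4 mm proud, so the stopper looks home. This rests on few pixels from the side camera.

**Where things disagreed**
- **Cassette y:** The side camera gives about 58 mm, but the top and wrist cameras give about 62 mm. It may have crept a few millimetres in the squeeze; both values are inside the limit.
- **Joint limit:** My first turn to the handles ran joint 7 to the end of its range. I backed off and came in with the half turn instead; nothing was touched.
- **Bystanders:** I kept clear of the jar, petri dish and marker but did not measure them again at the end.

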